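# Scan the delivery label at the refreshment counter

## Robot

A 7-joint arm with a two-finger parallel gripper is mounted at the origin on the work surface. World frame = base frame: x ahead of the robot, y to its left, z up, the work surface at z = 0. Lengths are in m, angles in rad, forces in N, time in s.
With the tool pointing down it reaches from about 0.4 to 0.85 m from the base axis. Payload 10.4 kg.
Tool frame: the origin (TCP) lies on the centre line of the jaws, within the pads' length; the fingertips stand 17 mm ahead of it and the grasp point (between the pads) lies 2 mm behind it; z points along the fingers, y is the direction in which the jaws open and shut (so a half turn about z gives the same grasp; the last joint's range is limited). The gripper opens to 87 mm and grips with 3 to 60 N. Pads are 19 mm wide; open, the fingers measure 117 mm over their backs; the gripper's body (75 mm by 190 mm) begins 51 mm behind the grasp point.
Start: joints at [1.103, 0.332, -0.065, 1.46, 0.022, 1.35, -0.088], TCP at [0.269, -0.564, 0.24] pointing down, gripper open.
Joint ranges: [-2.6, 2.6], [-0.5, 2.12], [-1.47, 1.34], [0.16, 2.42], [-1.27, 4.41], [0.06, 2.06], [-2.6, 2.6]. Speed limits (rad/s): [2.22, 2.22, 2.79, 2.79, 3.14, 3.14, 3.14].

## Interface

Orientations are given as a unit quaternion [x, y, z, w].
In Python, from bench import r gives the robot as it stands.
- The arm moves only by the tool apply_moves, never from a script. Its argument "commands" is a list of rows, each an object with "rot": the turn, a rotation vector about the world's x, y, z in units of 180 degrees (1.0 is 180 degrees), a list of three; "linear": the shift along the world's x, y, z in units of 0.3 m (1.0 is 0.3 m), a list of three; "grip": the closure, from -1 (fully open) to 1 (shut). A call has 1 to 20 rows; each row is the pose to reach, as a shift and turn from the pose commanded when the call began, turning the shorter way round; what a row does not reach only later rows make up. A row lasts 1/10 s, in which the tool goes at most 50 mm and 8.59 degrees, less where a joint would pass 70% of its speed; a pose out of reach is approached as far as the arm can. A call with a number of a shift or a turn outside -1 to 1 is refused whole. A call with a gripper value outside its range is refused whole. The fingers move at their own pace and stop on an object; "newtons" is the grip in N (left out, the last holds). Time passes only in rows, so rows that repeat a pose let the fingers close. It gives the time, the measured TCP pose, the force and the opening at its end, in the units of the state.
- r.read_state(): the state, without advancing time (a new reading comes with each control period).
- r.camera(name): name is "scene" or "side" or "wrist"; returns a dict with "frame" (480x640x3 uint8, red, green, blue), "mtx" (3x3 intrinsics, pixels), "extrinsics" (4x4, takes a point from world to camera coordinates). Camera axes: x right, y down, z forward; pixel columns grow to the right and rows downward; lengths in m; the calibration is good to about 2 mm. A picture is of the moment at which its call begins. There is no depth.
- r.close_job(): hands the job in, once; it reports no verdict.
Trained networks look in a picture, given as the dict that the camera call returned (one of the last four; its "shot" number tells which), for a name from the list of things; names that differ only in an ending like _2 or _b are one class to them, and where a whole thing is asked for, a point or a joint stands for the part that bears it (a point fixed in the world has none). Each returns a list of dicts, best first, with "p" (0 to 1); they miss things now and then, are a little off and sometimes report something else, mostly with a low value. They report only what shows in the picture. A call takes as long as a camera call. They do not tell look-alikes from the thing itself.
- r.search_frame(thing, picture): "bbox" ([left, top, width, height] in pixels, round what is visible of it).
- r.spot_point(thing, picture): "location" ([column, row] in pixels: a listed point, or the origin of a listed thing).
The state is a dict: "time": time; "joint_positions": joint angles; "joint_vel": joint speeds; "joint_torque": joint torques, N m; "ee_pos": TCP position; "eef_rot": TCP orientation; "ft_force": force on the tool from outside, world axes, zero at the start; "torque": the same for the moment, N m; "width": finger opening in m.
Only numpy, scipy, OpenCV 4.12 (cv2) and the standard library are available. Lean on these libraries where they do the work, as an engineer would, in place of code of your own. Each camera call takes 0.05 s, during which the arm holds its last target. There are 200 camera calls.

## Task

Book in the coffee refills that were delivered to this counter: lift the cordless scanner out of its charging dock, lay it flat on the counter and let go, then take it up again by the handle so that it can point downwards. Aim its nose window squarely down at the middle of the label on the large cardboard carton from about 10 cm away and hold it steady there for two seconds. Then lay the scanner flat on the counter again, ready for the next carton, and let go; do not drop it, do not touch the carton with it, and leave the carton and the other things where they are.

Things in the scene. Friction and masses are not known exactly. Their poses are not given: they have to be found in the camera images.
- scanner_mid (a point): The scanner: a slim white plastic stick, 150 g, 165 mm long, starting upright in the dock, nose up. This point is on its axis, 82.5 mm from each end. z runs lengthwise to the nose (dark rubber rim, window); y across the width; x out of its flat back, -x out of the face with the round button. Lying on its back it is level and this point is 17 mm above the counter. It can rattle 3 mm in the dock.
- scanner_head (a point): Middle of the scanner's head, the last 58 mm at the nose: 48 mm wide (y), 34 mm thick (x -17 to +17 mm); 50.5 mm beyond scanner_mid towards the nose, same axes. It stands free above the dock: docked, its middle is 145 mm above the counter.
- scanner_handle (a point): Middle of the scanner's handle, the tail 107 mm of it: 44 mm wide (y), 30 mm thick (x, back flush with the head's); 29 mm from scanner_mid towards the tail, 2 mm towards the back; same axes. In the dock its lower 73 mm are covered.
- scanner_window (a point): Centre of the reading window on the scanner's nose end, 82.5 mm from scanner_mid. It looks along z of the scanner. The scanner is in continuous mode: it reads whatever it is held on, so no button is pressed; its roll about z does not matter.
- dock_rim (a point): Centre of the mouth of the grey charging dock, fixed on the counter, 85 mm above it. z up; x, y as the docked scanner's. Foot 110 x 100 x 12 mm, socket 46 x 60 mm outside, pocket 36 (x) x 50 (y) mm, 73 mm deep: lift the scanner 80 mm or more before moving aside. A thin lead leaves the foot at +x (look only).
- label (a point): Centre of the white label (80 x 56 mm) on top of the large cardboard carton, 86 mm above the counter, facing up; z is its normal. The carton is 130 (x) x 170 (y) x 85 mm high, 0.9 kg, loose; its centre lies 30 mm from this point along the carton's -x and 20 mm along its -y.
- carton: the large brown carton itself, origin at the centre of its underside; axes as its label's. Must not be shifted.
- teabox: bystander: smaller white and brown tea box 75 x 130 x 62 mm with a small label of its own (not to be scanned); origin under its centre
- cups: bystander: stack of upturned paper cups, 74 mm across, 135 mm high; origin under its centre
- organiser: bystander: open white sachet tray 100 x 150 x 55 mm, sachets up to 62 mm high; origin under its centre
There are look-alikes about, which are no part of the job. Of the things like the carton, leave any that is red; of the rest the larger one is meant.

How it is judged:
By the outcome, as a careful person would: the job done as asked, in the order asked, and still so for the second after the job is handed in, with the robot touching nothing.
It also fails if it takes over 72 s, if anything falls off the work surface, if the arm or the gripper's body presses on something with over 40 N, if the wrist force passes 120 N, or if a joint passes its speed limit or range.

## Working session

There is one attempt and no reset: what is moved stays moved. The work goes in short steps, Python scripts to look and compute and a tool call to move; the robot and the scene stay as the last step left them, time stands still between calls to the robot, and variables do not carry over. Pictures are saved under pics/ and viewed, about 8 in all and at most 12, crops included, and the job is handed in when it is done.

Besides the shell and the picture viewer there is one more tool, called after ">>>" by a JSON object that holds its "name" and its "arguments". apply_moves: Moves the arm, as the interface text tells. Its arguments: {"type":"object","properties":{"commands":{"type":"array","items":{"type":"object","properties":{"rot":{"type":"array","items":{"type":"number"}},"linear":{"type":"array","items":{"type":"number"}},"grip":{"type":"number"}}}},"newtons":{"type":"number"}},"required":["commands"]}

```bash
ls; mkdir -p pics
cat > h.py <<'E'
import numpy as np, cv2
from bench import r
def cam(n,save=None):
    p=r.camera(n)
    if save: cv2.imwrite('pics/'+save,cv2.cvtColor(p['frame'],cv2.COLOR_RGB2BGR))
    return p
def ray(p,uv):
    K=np.array(p['mtx']);T=np.array(p['extrinsics']);R=T[:3,:3];t=T[:3,3]
    return -R.T@t, R.T@np.linalg.inv(K)@np.array([uv[0],uv[1],1.])
def onz(p,uv,z):
    c,d=ray(p,uv); return c+d*(z-c[2])/d[2]
def proj(p,X):
    T=np.array(p['extrinsics']);q=T[:3,:3]@np.array(X)+T[:3,3];q=np.array(p['mtx'])@q;return q[:2]/q[2]
def tri(obs):
    A=np.zeros((3,3));b=np.zeros(3)
    for p,uv in obs:
        c,d=ray(p,uv);d=d/np.linalg.norm(d);M=np.eye(3)-np.outer(d,d);A+=M;b+=M@c
    return np.linalg.solve(A,b)
E
python3 - <<'E'
from h import *
np.set_printoptions(precision=3,suppress=True)
P={n:cam(n,n+'0.png') for n in('scene','side')}
cv2.imwrite('pics/both0.png',cv2.resize(np.vstack([cv2.cvtColor(P[n]['frame'],4) for n in P]),(640,960))[:, :])
for n,p in P.items():
    print(n,ray(p,(320,240)))
    for t in 'scanner_mid scanner_head scanner_window dock_rim label carton teabox cups organiser'.split():
        print(t,[(np.round(d['location']).tolist(),round(d['p'],2)) for d in r.spot_point(t,p)])
print(r.read_state())
E
```

```text
pics
scene (array([1.245, 0.249, 0.93 ]), array([-0.652, -0.27 , -0.709]))
scanner_mid [([480.0, 303.0], 0.7), ([412.0, 378.0], 0.68)]
scanner_head [([490.0, 295.0], 0.96)]
scanner_window [([494.0, 282.0], 0.7)]
dock_rim [([481.0, 312.0], 0.78)]
label [([235.0, 148.0], 0.84), ([282.0, 187.0], 0.72), ([224.0, 236.0], 0.56)]
carton [([286.0, 210.0], 0.66), ([232.0, 179.0], 0.64)]
teabox [([414.0, 381.0], 0.68)]
cups [([288.0, 360.0], 0.64)]
organiser [([203.0, 324.0], 0.91), ([479.0, 316.0], 0.69)]
side (array([-0.02 ,  0.753,  0.93 ]), array([ 0.408, -0.632, -0.659]))
scanner_mid [([196.0, 349.0], 0.75), ([363.0, 211.0], 0.24)]
scanner_head [([189.0, 334.0], 0.64), ([199.0, 358.0], 0.18)]
scanner_window [([188.0, 320.0], 0.69)]
dock_rim [([196.0, 350.0], 0.96)]
label [([500.0, 190.0], 0.96), ([442.0, 228.0], 0.86), ([356.0, 181.0], 0.72)]
carton [([427.0, 251.0], 0.91), ([366.0, 208.0], 0.88), ([481.0, 214.0], 0.69)]
teabox [([171.0, 308.0], 0.9), ([355.0, 180.0], 0.43)]
cups [([230.0, 236.0], 0.84)]
organiser [([283.0, 193.0], 0.85)]
{'time': 1.0, 'joint_positions': array([ 1.103,  0.332, -0.065,  1.46 ,  0.022,  1.35 , -0.088]), 'joint_vel': array([-0.   ,  0.002, -0.   ,  0.002,  0.001,  0.001, -0.001]), 'joint_torque': array([ -0.001, -62.304,   0.024, -39.013,  -0.061,   0.031,  -0.   ]), 'ee_pos': array([ 0.269, -0.564,  0.24 ]), 'eef_rot': array([0.975, 0.221, 0.   , 0.   ]), 'ft_force': array([-0.1  ,  0.289, -0.257]), 'torque': array([ 0.013, -0.025,  0.024]), 'width': 0.08728902655317773}
```

View pics/scene0.png

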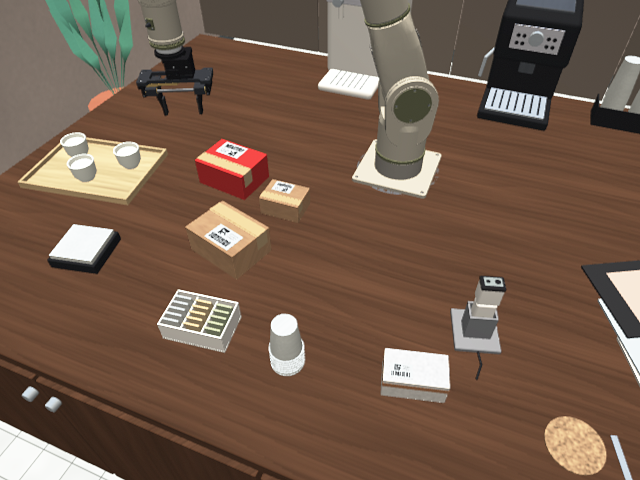

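View pics/side0.png

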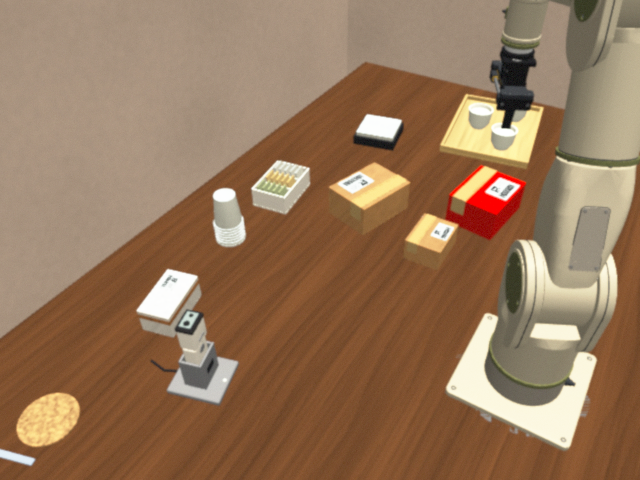

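Carton candidates in the scene picture are red (232,165), small brown (284,198) and large brown (228,237). The large brown one, with its label at (224,236) in scene and (356,181) in side, is meant. The scanner is docked at (488,300) in scene and (192,335) in side. I'll check the choice in one close montage.

Run:
```python
from h import *
np.set_printoptions(precision=3,suppress=True)
S=cam('scene');D=cam('side')
def crop(p,x,y,w=100,h=75):return cv2.resize(cv2.cvtColor(p['frame'],4)[y:y+h,x:x+w],(400,300),interpolation=cv2.INTER_CUBIC)
cv2.imwrite('pics/m1.png',np.vstack([np.hstack([crop(S,180,200),crop(D,320,160)]),np.hstack([crop(S,435,275),crop(D,150,310,120,90)])]))
for n,a,b in [('label',(224,236),(356,181)),('window',(494,282),(188,320)),('head',(490,295),(189,334)),('rim',(481,312),(196,350))]:
    print(n,tri([(S,a),(D,b)]))
print(onz(S,(224,236),.086),onz(D,(356,181),.086))
print('tea',onz(S,(414,381),0),onz(D,(171,308),0),'cups',onz(S,(288,360),0),onz(D,(230,236),0),'org',onz(S,(203,324),0),onz(D,(283,193),0))
```

```text
label [ 0.545 -0.298  0.089]
window [0.534 0.333 0.177]
head [0.537 0.335 0.139]
rim [0.54  0.329 0.083]
[ 0.544 -0.298  0.086] [ 0.547 -0.303  0.086]
tea [0.704 0.235 0.   ] [0.72  0.227 0.   ] cups [ 0.756 -0.031  0.   ] [ 0.763 -0.034 -0.   ] org [ 0.743 -0.253  0.   ] [ 0.752 -0.256 -0.   ]
```

View pics/m1.png

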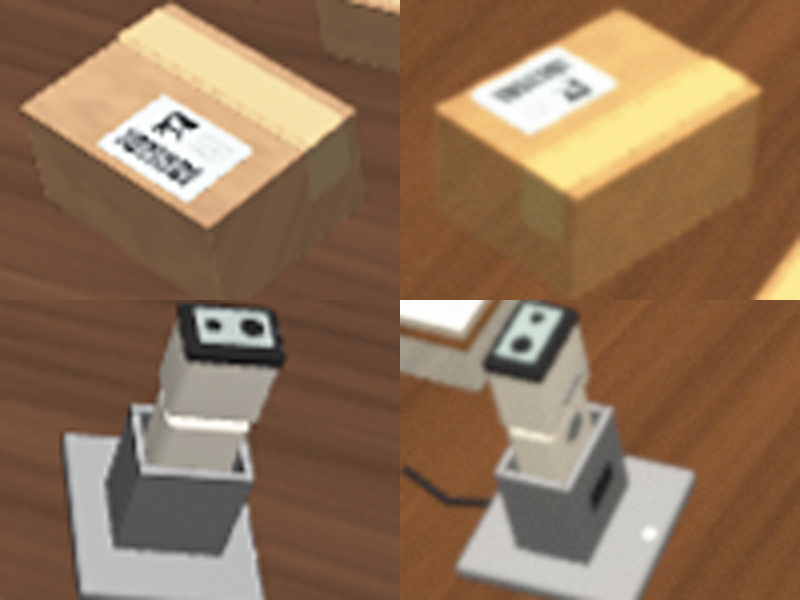

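Run:
```python
from h import *
np.set_printoptions(precision=4,suppress=True)
S=cam('scene');D=cam('side')
def az(a,b):d=b-a;return round(np.degrees(np.arctan2(d[1],d[0])),1),round(np.linalg.norm(d),4)
sc=lambda x,y,ox,oy,s:(ox+x*s,oy+y*s)
print('label corners')
A=[onz(S,sc(x,y,180,200,.25),.086) for x,y in[(165,97),(250,150),(185,203),(98,145)]]
B=[onz(D,sc(x-400,y,320,160,.25),.086) for x,y in[(560,47),(616,82),(532,134),(471,92)]]
for C in(A,B): print(np.mean(C,0),[az(C[i],C[(i+1)%4]) for i in range(4)])
C=[onz(S,sc(x,y,180,200,.25),.085) for x,y in[(22,108),(207,228),(355,110),(168,4)]]
print('carton',np.mean(C,0),[az(C[i],C[(i+1)%4]) for i in range(4)],np.array(C))
W=[onz(S,sc(x,y-300,435,275,.25),.177) for x,y in[(180,305),(268,309),(284,364),(182,356)]]
print('nose',np.mean(W,0),[az(W[i],W[(i+1)%4]) for i in range(4)])
W=[onz(D,sc(x-400,y-300,150,310,.3),.177) for x,y in[(512,302),(579,305),(546,381),(486,368)]]
print('noseD',np.mean(W,0),[az(W[i],W[(i+1)%4]) for i in range(4)])
W=[onz(S,sc(x,y-300,435,275,.25),.085) for x,y in[(135,408),(132,474),(252,481)]]
print('rim',[az(W[i],W[i+1]) for i in range(2)],(W[0]+W[2])/2)
W=[onz(D,sc(x-400,y-300,150,310,.3),.085) for x,y in[(497,470),(585,490),(612,408)]]
print('rimD',[az(W[i],W[i+1]) for i in range(2)],(W[0]+W[2])/2)
```

```text
label corners
[ 0.547  -0.2973  0.086 ] [(np.float64(73.0), np.float64(0.0763)), (np.float64(-15.1), np.float64(0.0563)), (np.float64(-107.4), np.float64(0.0785)), (np.float64(162.7), np.float64(0.0556))]
[ 0.5439 -0.2994  0.086 ] [(np.float64(161.9), np.float64(0.0535)), (np.float64(76.2), np.float64(0.0797)), (np.float64(-19.1), np.float64(0.0598)), (np.float64(-108.4), np.float64(0.0784))]
carton [ 0.5127 -0.3078  0.085 ] [(np.float64(73.4), np.float64(0.1666)), (np.float64(163.5), np.float64(0.1289)), (np.float64(-105.9), np.float64(0.168)), (np.float64(-15.8), np.float64(0.1268))] [[ 0.5503 -0.4054  0.085 ]
 [ 0.598  -0.2458  0.085 ]
 [ 0.4744 -0.2092  0.085 ]
 [ 0.4283 -0.3708  0.085 ]]
nose [0.5386 0.3298 0.177 ] [(np.float64(108.2), np.float64(0.0441)), (np.float64(19.7), np.float64(0.0357)), (np.float64(-74.2), np.float64(0.0496)), (np.float64(-169.4), np.float64(0.0339))]
noseD [0.5294 0.3336 0.177 ] [(np.float64(-152.2), np.float64(0.0368)), (np.float64(112.2), np.float64(0.0527)), (np.float64(16.6), np.float64(0.0341)), (np.float64(-64.5), np.float64(0.0459))]
rim [(np.float64(7.9), np.float64(0.045)), (np.float64(107.6), np.float64(0.0624))] [0.5377 0.333  0.085 ]
rimD [(np.float64(-163.4), np.float64(0.053)), (np.float64(-64.8), np.float64(0.0569))] [0.5345 0.3309 0.085 ]
```

>>> {"name": "apply_moves", "arguments": {"commands": [{"linear":[0.1,0.3,0.3],"rot":[0,0,0.1],"grip":-1},{"linear":[0.15,0.6,0.4],"rot":[0,0,0.2],"grip":-1},{"linear":[0.2,1.0,0.5],"rot":[0,0,0.25],"grip":-1},{"linear":[0.2,1.0,0.5],"rot":[0,0,0.25],"grip":-1},{"linear":[0.2,1.0,0.5],"rot":[0,0,0.25],"grip":-1},{"linear":[0.2,1.0,0.5],"rot":[0,0,0.25],"grip":-1},{"linear":[0.2,1.0,0.5],"rot":[0,0,0.25],"grip":-1},{"linear":[0.2,1.0,0.5],"rot":[0,0,0.25],"grip":-1}]}}

```text
time: 2.0
ee_pos: [0.3312, -0.2596, 0.3929]
eef_rot: [0.815, 0.58, 0.001, 0.003]
ft_force: [0.4, 0.2, 0.9]
width: 0.0867
```

Run:
```python
from h import *
np.set_printoptions(precision=4,suppress=True)
s=r.read_state();print(repr(s['joint_positions']),repr(s['ee_pos']),repr(s['eef_rot']))
```

```text
array([ 0.9382, -0.1512, -0.3291,  1.6631, -0.0481,  1.6161,  0.2769]) array([ 0.3312, -0.2596,  0.3929]) array([0.8146, 0.58  , 0.0006, 0.0028])
```

>>> {"name": "apply_moves", "arguments": {"commands": [{"linear":[0.1,0.3,0],"rot":[0,0,0.02],"grip":-1},{"linear":[0.2,0.6,0],"rot":[0,0,0.1],"grip":-1},{"linear":[0.2,1.0,0],"rot":[0,0,0.1],"grip":-1},{"linear":[0.2,1.0,0],"rot":[0,0,0.1],"grip":-1},{"linear":[0.2,1.0,0],"rot":[0,0,0.1],"grip":-1},{"linear":[0.2,1.0,0],"rot":[0,0,0.1],"grip":-1},{"linear":[0.2,1.0,0],"rot":[0,0,0.1],"grip":-1},{"linear":[0.2,1.0,0],"rot":[0,0,0.1],"grip":-1}]}}

```text
time: 2.8
ee_pos: [0.389, 0.0368, 0.3897]
eef_rot: [0.715, 0.699, -0.0, 0.0]
ft_force: [0.3, -1.0, -0.2]
width: 0.0871
```

Run:
```python
from h import *
np.set_printoptions(precision=4,suppress=True)
s=r.read_state();print(repr(s['joint_positions']),repr(s['ee_pos']),repr(s['eef_rot']))
```

```text
array([ 0.7001, -0.2543, -0.7159,  1.7059, -0.1655,  1.6281, -0.0329]) array([0.389 , 0.0368, 0.3897]) array([ 0.7154,  0.6987, -0.0001,  0.0004])
```

>>> {"name": "apply_moves", "arguments": {"commands": [{"linear":[0,0.2,0],"rot":[0.1,0.04,0.0],"grip":-1},{"linear":[0,0.3,0],"rot":[0.2,0.08,0],"grip":-1},{"linear":[0,0.4,0],"rot":[0.2,0.08,0],"grip":-1},{"linear":[0,0.4,0],"rot":[0.2,0.08,0],"grip":-1},{"linear":[0,0.4,0],"rot":[0.2,0.08,0],"grip":-1},{"linear":[0,0.4,0],"rot":[0.2,0.08,0],"grip":-1}]}}

```text
time: 3.4
ee_pos: [0.3899, 0.1522, 0.3879]
eef_rot: [0.678, 0.655, 0.127, -0.309]
ft_force: [-1.0, 0.7, 0.3]
width: 0.0869
```

Run:
```python
from h import *
np.set_printoptions(precision=4,suppress=True)
s=r.read_state();print(s['time'],repr(s['joint_positions']),repr(s['ee_pos']),repr(s['eef_rot']))
```

```text
3.4 array([ 0.6963, -0.0131, -0.683 ,  1.7009, -0.6368,  1.7169, -0.0285]) array([0.3899, 0.1522, 0.3879]) array([ 0.6779,  0.655 ,  0.1272, -0.3087])
```

```bash
cat > kin.py <<'E'
import numpy as np, itertools
from scipy.spatial.transform import Rotation as Ro
from scipy.optimize import least_squares
Q=np.array([[1.103,.332,-.065,1.46,.022,1.35,-.088],[ 0.9382,-0.1512,-0.3291,1.6631,-0.0481,1.6161,0.2769],[ 0.7001,-0.2543,-0.7159,1.7059,-0.1655,1.6281,-0.0329],[0.6963,-0.0131,-0.683,1.7009,-0.6368,1.7169,-0.0285]])
P=np.array([[.269,-.564,.24],[0.3312,-0.2596,0.3929],[0.389,0.0368,0.3897],[0.3899,0.1522,0.3879]])
O=np.array([[.975,.221,0,0],[0.8146,0.58,0.0006,0.0028],[0.7154,0.6987,-0.0001,0.0004],[0.6779,0.655,0.1272,-0.3087]])
def rots(q,s):
    z=lambda a:Ro.from_euler('z',a); y=lambda a:Ro.from_euler('y',a)
    A=z(s[0]*q[0])*y(q[1]); B=A*z(s[1]*q[2])
    C=B*y(q[3]*s[4]); D=C*z(s[2]*q[4])*y(q[5]*s[5]); E=D*z(s[3]*q[6]+s[6])
    return A,B,C,D,E
def rows(q,s):
    A,B,C,D,E=rots(q,s); e=np.eye(3)
    # h, shoulder x-off (after j1), L1, elbow x-off(before),(after), L2, wrist x-off, L3
    S1=Ro.from_euler('z',s[0]*q[0])
    W=C*Ro.from_euler('z',s[2]*q[4])
    return np.stack([e[2],S1.apply(e[0]),B.apply(e[2]),B.apply(e[0]),C.apply(e[0]),C.apply(e[2]),W.apply(e[0]),D.apply(e[0]),D.apply(e[2])],1)
E
python3 - <<'E'
from kin import *
np.set_printoptions(precision=4,suppress=True)
res=[]
for s in itertools.product([-1,1],repeat=4):
  for s4,s5,off in itertools.product([1],[1],[0,np.pi/2,-np.pi/2,np.pi]):
    ss=list(s)+[s4,s5,off]
    e=max((rots(q,ss)[4].inv()*Ro.from_quat(o)).magnitude() for q,o in zip(Q,O)); res.append((e,ss))
res.sort(key=lambda t:t[0]);print(res[:3])
s=res[0][1]
M=np.vstack([rows(q,s) for q in Q])
for cols in ([0,2,5,8],[0,2,3,4,5,8],[0,1,2,5,8],[0,1,2,3,4,5,7,8]):
    x,_,rk,_=np.linalg.lstsq(M[:,cols],P.ravel(),rcond=None);print(cols,x,rk,np.abs(M[:,cols]@x-P.ravel()).max())
E
```

```text
[(0.0004950983599774935, [-1, -1, -1, -1, 1, 1, 1.5707963267948966]), (0.5537260139980796, [-1, -1, -1, 1, 1, 1, 1.5707963267948966]), (0.9020737550506219, [1, -1, -1, 1, 1, 1, 3.141592653589793])]
[0, 2, 5, 8] [0.2298 0.4259 0.4775 0.2808] 4 0.038936090117902666
[0, 2, 3, 4, 5, 8] [0.3814 0.6943 0.0038 0.433  0.4987 0.2645] 6 0.04247779246748129
[0, 1, 2, 5, 8] [0.2565 0.0693 0.4481 0.4211 0.3356] 5 0.03719579367501019
[0, 1, 2, 3, 4, 5, 7, 8] [ 0.138   0.1153  0.3119  0.4991 -0.2298 -0.4256 -0.299   0.3453] 8 0.03219992250752024
```

```bash
cat >> kin.py <<'E'
SG=[-1,-1,-1,-1,1,1,np.pi/2]
def rows2(q,s=SG):
    A,B,C,D,E=rots(q,s); S1=Ro.from_euler('z',s[0]*q[0]); W=C*Ro.from_euler('z',s[2]*q[4]); e=np.eye(3)
    return np.stack([e[2],S1.apply(e[1]),B.apply(e[0]),B.apply(e[1]),B.apply(e[2]),C.apply(e[0]),C.apply(e[1]),C.apply(e[2]),W.apply(e[1]),D.apply(e[0]),D.apply(e[2])],1)
def fit(lam=1e-3):
    M=np.vstack([rows2(q) for q in Q]); x0=np.array([.36,0,0,0,.42,0,0,.42,0,0,.3])
    d=np.linalg.lstsq(np.vstack([M,lam*np.eye(11)]),np.r_[P.ravel()-M@x0,np.zeros(11)],rcond=None)[0]
    return x0+d,np.abs(M@(x0+d)-P.ravel()).max()
E
python3 - <<'E'
from kin import *
np.set_printoptions(precision=4,suppress=True)
for l in(1e-3,1e-2,.05):print(*fit(l))
M=np.vstack([rows2(q) for q in Q]);print(np.linalg.svd(M)[1])
E
```

```text
[ 0.2583 -0.022  -0.0003 -0.0117  0.4472 -0.0015 -0.0117  0.49   -0.0004
 -0.0003  0.335 ] 2.2584456999930058e-05
[ 0.2582 -0.0221  0.0072 -0.0121  0.4482  0.0006 -0.0121  0.4759  0.0005
 -0.007   0.3343] 0.0001698121445409262
[ 0.2612 -0.0243  0.0217 -0.0119  0.4473  0.0055 -0.0119  0.4503  0.0022
 -0.0193  0.3325] 0.0006015322506494614
[3.9624 3.9524 3.4365 0.6545 0.4906 0.3517 0.2124 0.1604 0.0611 0.0142
 0.    ]
```

```bash
cat >> kin.py <<'E'
X=fit(1e-3)[0]
LO=np.array([-2.6,-.5,-1.47,.16,-1.27,.06,-2.6]);HI=np.array([2.6,2.12,1.34,2.42,4.41,2.06,2.6])
def fk(q): return rows2(q)@X, rots(q,SG)[4]
def elbow(q): return rows2(q)[:,:5]@X[:5]
def ik(p,Rt,q0,w=0.0,qr=None):
    qr=q0 if qr is None else qr
    f=lambda q:np.r_[(fk(q)[0]-p)*5,(fk(q)[1].inv()*Rt).as_rotvec(),w*(q-qr)]
    return least_squares(f,np.clip(q0,LO+1e-3,HI-1e-3),bounds=(LO,HI),max_nfev=150)
def frame(z,y):
    z=np.array(z,float);z/=np.linalg.norm(z);y=np.array(y,float);y-=z*(y@z);y/=np.linalg.norm(y)
    return Ro.from_matrix(np.stack([np.cross(y,z),y,z],1))
def sols(p,Rt,n=40,seed=0):
    g=np.random.default_rng(seed);out=[]
    for _ in range(n):
        s=ik(p,Rt,g.uniform(LO,HI))
        if s.cost<1e-6: out.append((min(np.minimum(s.x-LO,HI-s.x)),s.x))
    return sorted(out,key=lambda t:-t[0])
E
cat > a.py <<'E'
from kin import *
np.set_printoptions(precision=2,suppress=True)
d=np.radians
a=d(17);u=np.array([np.cos(a),np.sin(a),0]);p=np.array([.536,.332,.145])-.005*u
for el in (0,-30):
 z=np.cos(d(el))*u+np.array([0,0,np.sin(d(el))])
 for sg in(1,-1):
  for dz in(0,.1):
   o=sols(p+[0,0,dz],frame(z,sg*np.array([-u[1],u[0],0])),30)
   print('G',el,sg,dz,len(o),[(round(m,2),q,elbow(q)) for m,q in o[:1]])
for az in range(-120,121,30):
  u=np.array([np.cos(d(az)),np.sin(d(az)),0])
  for sg in(1,-1):
   o=sols(np.array([.546,-.298,.305])-.005*u,frame(u,sg*np.array([-u[1],u[0],0])),16)
   print('A',az,sg,len(o),[(round(m,2),q) for m,q in o[:1]])
E
time python3 a.py
```

```text
G 0 1 0 22 [(np.float64(0.04), array([ 0.59,  2.06, -1.41,  2.38,  3.58,  1.48,  0.24]), array([ 0.31, -0.24,  0.04]))]
G 0 1 0.1 21 [(np.float64(0.0), array([ 0.42,  1.1 , -1.47,  2.42,  2.87,  1.62, -0.41]), array([ 0.36, -0.19,  0.45]))]
G 0 -1 0 16 [(np.float64(0.04), array([ 0.24,  1.17, -1.14,  2.38,  3.05,  1.73,  2.56]), array([ 0.4 , -0.13,  0.42]))]
G 0 -1 0.1 16 [(np.float64(0.0), array([ 0.39,  0.96, -1.42,  2.42,  2.79,  1.59,  2.6 ]), array([ 0.34, -0.16,  0.51]))]
G -30 1 0 18 [(np.float64(0.1), array([ 0.37,  0.46, -1.33,  2.32,  2.08,  0.89, -0.59]), array([ 0.18, -0.1 ,  0.65]))]
G -30 1 0.1 19 [(np.float64(0.16), array([ 0.49, -0.14, -1.29,  2.26,  1.63,  0.35, -0.45]), array([-0.06,  0.  ,  0.7 ]))]
G -30 -1 0 16 [(np.float64(0.09), array([ 0.2 ,  0.31, -1.13,  2.33,  2.07,  0.78,  2.44]), array([ 0.14, -0.06,  0.68]))]
G -30 -1 0.1 15 [(np.float64(0.02), array([ 0.79, -0.42, -1.45,  2.26,  1.72,  0.08,  2.45]), array([-0.14,  0.11,  0.67]))]
A -120 1 8 [(np.float64(0.31), array([-0.68,  1.07,  1.03,  1.45,  0.61,  1.59, -0.4 ]))]
A -120 -1 6 [(np.float64(0.1), ar
[... 443 characters left out ...]
 0 1 6 [(np.float64(0.11), array([ 1.93,  0.38, -1.14,  2.31,  4.21,  0.91, -1.93]))]
A 0 -1 6 [(np.float64(0.12), array([ 2.01,  0.44, -1.23,  2.3 ,  4.23,  0.85,  1.24]))]
A 30 1 11 [(np.float64(0.09), array([ 1.91,  0.82, -1.15,  1.89, -1.07,  1.  , -2.51]))]
A 30 -1 12 [(np.float64(0.19), array([ 1.9 ,  0.81, -1.14,  1.89, -1.08,  1.01,  0.64]))]
A 60 1 6 [(np.float64(0.07), array([ 1.12,  0.76, -0.27,  1.44, -1.19,  1.8 , -2.53]))]
A 60 -1 6 [(np.float64(0.46), array([ 1.52,  0.95, -0.9 ,  1.41, -0.81,  1.55,  0.42]))]
A 90 1 0 []
A 90 -1 7 [(np.float64(0.06), array([ 1.28,  1.39, -1.39,  0.87, -0.24,  2.  ,  0.02]))]
A 120 1 0 []
A 120 -1 0 []
real	2m35.592s
user	2m33.543s
sys	0m0.197s
```

```bash
cat > b.py <<'E'
from kin import *
np.set_printoptions(precision=2,suppress=True)
d=np.radians
a=d(17);u=np.array([np.cos(a),np.sin(a),0]);p=np.array([.536,.332,.147])-.007*u
def path(pa,Ra,pb,Rb,q,n=6,w=.02):
    dv=(Ra.inv()*Rb).as_rotvec()
    for i in range(1,n+1):
        t=i/n;s=ik(pa+(pb-pa)*t,Ra*Ro.from_rotvec(dv*t),q,w); q=s.x
    print('  end',q,'err mm',np.round(1e3*np.linalg.norm(fk(q)[0]-pb),1),'deg',round(np.degrees((fk(q)[1].inv()*Rb).magnitude()),1));return q
q0=Q[3];p0,R0=fk(q0)
for el in(-40,-50):
 z=np.cos(d(el))*u+np.array([0,0,np.sin(d(el))])
 for sg in(1,-1):
   Rg=frame(z,sg*np.array([-u[1],u[0],0]));print(el,sg)
   pre=p-.10*z+[0,0,.03]
   q=path(p0,R0,pre,Rg,q0,10);q=path(pre,Rg,p,Rg,q);q=path(p,Rg,p+[0,0,.1],Rg,q)
   # flat: tilt +90 about horizontal (x down, nose az17) then yaw
   w=np.cross([0,0,1],u); Rt=Ro.from_rotvec(w*np.pi/2)*Rg
   for n_az in(90,60):
     Rf=Ro.from_euler('z',d(n_az)-a)*Rt; pf=np.array([.50,.12,.06]);print('  n',n_az)
     path(p+[0,0,.1],Rg,pf,Rf,q,10)
E
python3 b.py
python3 - <<'E'
from h import *
S=cam('scene');D=cam('side')
print(onz(S,(286,207),.0),onz(D,(429,250),0),[b['bbox'] for b in r.search_frame('carton',S)])
E
```

```text
-40 1
  end [ 0.35 -0.47 -1.08  2.3   0.02  0.29  1.  ] err mm 0.0 deg 0.0
  end [ 0.39  0.29 -1.29  2.23  1.67  0.63 -0.3 ] err mm 0.0 deg 0.0
  end [ 0.42 -0.13 -1.17  2.15  0.82  0.36  0.39] err mm 0.1 deg 0.0
  n 90
  end [-0.07  0.7  -0.78  1.71  0.89  1.61  1.99] err mm 0.0 deg 0.0
  n 60
  end [-0.02  0.82 -0.74  1.48  0.7   1.76  1.7 ] err mm 0.0 deg 0.0
-40 -1
  end [ 0.4  -0.5  -1.1   2.29 -0.13  0.29 -2.  ] err mm 0.1 deg 0.1
  end [ 0.81 -0.11 -1.47  2.26  0.72  0.14 -2.6 ] err mm 36.8 deg 6.7
  end [ 0.64 -0.22 -1.34  2.14  0.57  0.3  -2.54] err mm 0.1 deg 0.0
  n 90
  end [-0.01  0.74 -0.86  1.71  0.94  1.65 -1.18] err mm 0.0 deg 0.0
  n 60
  end [ 0.03  0.86 -0.83  1.48  0.75  1.8  -1.48] err mm 0.0 deg 0.0
-50 1
  end [ 0.31 -0.31 -1.01  2.13  0.06  0.54  1.06] err mm 0.0 deg 0.0
  end [ 0.32  0.23 -1.17  2.12  1.16  0.56  0.19] err mm 0.0 deg 0.0
  end [ 0.56 -0.05 -1.29  2.01  0.48  0.55  0.78] err mm 0.1 deg 0.0
  n 90
  end [-0.09  0.85 -0.86  1.65  1.03  1.82  1.89] err mm 0.0 deg 0.0
  n 60
  end [-0.04  0.98 -0.82  1.38  0.81  1.98  1.64] err mm 0.0 deg 0.0
-50 -1
  end [ 0.63 -0.5  -1.18  2.13 -0.43  0.56 -1.66] err mm 0.0 deg 0.0
  end [ 0.98 -0.5  -1.47  2.21 -1.03  0.37 -1.05] err mm 46.0 deg 4.8
  end [ 1.   -0.5  -1.46  2.01 -0.58  0.54 -1.49] err mm 0.0 deg 0.0
  n 90
  end [ 1.06 -0.5  -1.47  2.24 -0.02  0.74 -0.27] err mm 102.6 deg 36.1
  n 60
  end [ 1.19 -0.5  -1.47  2.15 -0.21  0.92 -0.56] err mm 119.3 deg 45.1
[ 0.3010539  -0.24712109  0.        ] [ 0.30612245 -0.24606746  0.        ] [[261.3, 181.1, 49.4, 42.8], [184.9, 201.3, 86.8, 76.9], [194.1, 140.0, 75.0, 58.4]]
```

```bash
cat > g.py <<'E'
from h import *
from kin import *
np.set_printoptions(precision=4,suppress=True)
def delta(pt,Rt,s=None):
    s=s or r.read_state()
    rv=(Rt*Ro.from_quat(s['eef_rot']).inv()).as_rotvec()
    print('t',s['time'],'linear',(pt-s['ee_pos'])/.3,'rot',rv/np.pi,'deg',round(np.degrees(np.linalg.norm(rv)),1),'w',s['width'],'q',s['joint_positions'])
a=np.radians(17);u=np.array([np.cos(a),np.sin(a),0]);lat=np.array([-u[1],u[0],0])
G=np.array([.536,.332,.147])-.007*u
zg=np.cos(np.radians(-45))*u+np.array([0,0,np.sin(np.radians(-45))])
RG=frame(zg,lat)
E
python3 - <<'E'
from g import *
pre=G-.12*zg;print(pre);delta(pre,RG)
E
```

```text
[0.4482 0.3051 0.2319]
t 3.55 linear [ 0.1967  0.4988 -0.5264] rot [-0.2356 -0.47    0.5172] deg 132.7 w 0.0870391718893954 q [ 0.6939 -0.0182 -0.6885  1.6981 -0.6358  1.7165 -0.0303]
```

>>> {"name": "apply_moves", "arguments": {"commands": [{"linear":[0.1,0.3,-0.1],"rot":[-0.236,-0.47,0.517],"grip":-1},{"linear":[0.15,0.5,-0.2],"rot":[-0.236,-0.47,0.517],"grip":-1},{"linear":[0.15,0.5,-0.2],"rot":[-0.236,-0.47,0.517],"grip":-1},{"linear":[0.15,0.5,-0.2],"rot":[-0.236,-0.47,0.517],"grip":-1},{"linear":[0.15,0.5,-0.2],"rot":[-0.236,-0.47,0.517],"grip":-1},{"linear":[0.15,0.5,-0.2],"rot":[-0.236,-0.47,0.517],"grip":-1},{"linear":[0.15,0.5,-0.2],"rot":[-0.236,-0.47,0.517],"grip":-1},{"linear":[0.15,0.5,-0.2],"rot":[-0.236,-0.47,0.517],"grip":-1},{"linear":[0.15,0.5,-0.2],"rot":[-0.236,-0.47,0.517],"grip":-1},{"linear":[0.15,0.5,-0.2],"rot":[-0.236,-0.47,0.517],"grip":-1},{"linear":[0.15,0.5,-0.2],"rot":[-0.236,-0.47,0.517],"grip":-1},{"linear":[0.15,0.5,-0.2],"rot":[-0.236,-0.47,0.517],"grip":-1},{"linear":[0.15,0.5,-0.2],"rot":[-0.236,-0.47,0.517],"grip":-1},{"linear":[0.15,0.5,-0.2],"rot":[-0.236,-0.47,0.517],"grip":-1},{"linear":[0.15,0.5,-0.2],"rot":[-0.236,-0.47,0.517],"grip":-1},{"linear":[0.15,0.5,-0.2],"rot":[-0.236,-0.47,0.517],"grip":-1},{"linear":[0.15,0.5,-0.2],"rot":[-0.236,-0.47,0.517],"grip":-1},{"linear":[0.15,0.5,-0.2],"rot":[-0.236,-0.47,0.517],"grip":-1}]}}

```text
time: 5.35
ee_pos: [0.4335, 0.3067, 0.3307]
eef_rot: [-0.136, 0.914, 0.056, 0.379]
ft_force: [-0.3, 0.4, -0.8]
width: 0.0871
```

Run:
```python
from g import *
pre=G-.12*zg;delta(pre,RG)
```

```text
t 5.35 linear [ 0.0489 -0.0052 -0.3296] rot [0.0004 0.0001 0.0006] deg 0.1 w 0.08712700946137682 q [ 0.0555 -0.4765 -0.7703  2.1358  0.0198  0.6381  1.0749]
```

Orientation reached. Next I go down to the pre-grasp and look through the wrist camera.

>>> {"name": "apply_moves", "arguments": {"commands": [{"linear":[0.02,0,-0.16],"rot":[0,0,0],"grip":-1},{"linear":[0.05,-0.005,-0.33],"rot":[0,0,0],"grip":-1},{"linear":[0.05,-0.005,-0.33],"rot":[0,0,0],"grip":-1},{"linear":[0.05,-0.005,-0.33],"rot":[0,0,0],"grip":-1},{"linear":[0.05,-0.005,-0.33],"rot":[0,0,0],"grip":-1}]}}

```text
time: 5.85
ee_pos: [0.45, 0.3052, 0.2336]
eef_rot: [-0.135, 0.914, 0.056, 0.379]
ft_force: [-0.2, 0.2, 0.3]
width: 0.0873
```

Run:
```python
from g import *
delta(G,RG)
w=cam('wrist','w1.png');S=cam('scene');D=cam('side')
O={}
for t in 'scanner_head scanner_window scanner_mid dock_rim'.split():
    o=[]
    for n,p in(('w',w),('S',S),('D',D)):
        l=r.spot_point(t,p)
        if l: o.append((p,l[0]['location'])); print(t,n,np.round(l[0]['location']),round(l[0]['p'],2))
    if len(o)>1: print(tri(o))
```

```text
t 5.85 linear [ 0.2643  0.0824 -0.2888] rot [-0.0001  0.0005  0.0009] deg 0.2 w 0.08730078442863105 q [ 0.2478 -0.3796 -0.9985  2.257   0.1461  0.3976  0.9165]
scanner_head w [324. 235.] 0.66
scanner_head S [489. 293.] 0.71
scanner_head D [190. 333.] 0.66
[0.5358 0.3314 0.1422]
scanner_window w [324. 280.] 0.56
scanner_window S [492. 281.] 0.88
scanner_window D [188. 318.] 0.94
[0.5346 0.3285 0.177 ]
scanner_mid w [327. 174.] 0.85
scanner_mid S [481. 307.] 0.61
scanner_mid D [194. 351.] 0.96
[0.5353 0.3308 0.0911]
dock_rim S [483. 313.] 0.63
dock_rim D [195. 350.] 0.9
[0.5413 0.3317 0.0837]
```

View pics/w1.png

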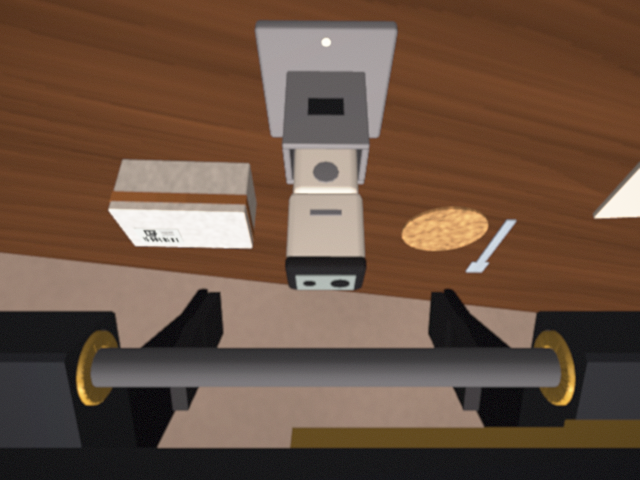

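The wrist view shows the scanner (head at 324,240) centred between the jaws (col 210–440) and square to them. I approach and grip the head.

>>> {"name": "apply_moves", "arguments": {"commands": [{"linear":[0.06,0.02,-0.07],"rot":[0,0,0],"grip":-1},{"linear":[0.13,0.04,-0.145],"rot":[0,0,0],"grip":-1},{"linear":[0.2,0.062,-0.218],"rot":[0,0,0],"grip":-1},{"linear":[0.264,0.082,-0.289],"rot":[0,0,0],"grip":-1},{"linear":[0.264,0.082,-0.289],"rot":[0,0,0],"grip":-1},{"linear":[0.264,0.082,-0.289],"rot":[0,0,0],"grip":-1}]}}

```text
time: 7.2
ee_pos: [0.5054, 0.3108, 0.1492]
eef_rot: [-0.14, 0.923, 0.039, 0.356]
ft_force: [0.7, -0.8, 1.4]
width: 0.0875
```

Run:
```python
from g import *
delta(G,RG)
S=cam('scene');D=cam('side')
c=lambda p,x,y:cv2.resize(cv2.cvtColor(p['frame'],4)[y:y+150,x:x+200],(400,300))
cv2.imwrite('pics/g1.png',np.hstack([c(S,390,200),c(D,100,240)]))
```

```text
t 7.2 linear [ 0.0798  0.0637 -0.0074] rot [ 0.0134 -0.0139  0.0019] deg 3.5 w 0.08746231725195766 q [ 0.4683  0.1531 -1.3216  2.2002  1.1905  0.5402  0.1165]
```

View pics/g1.png

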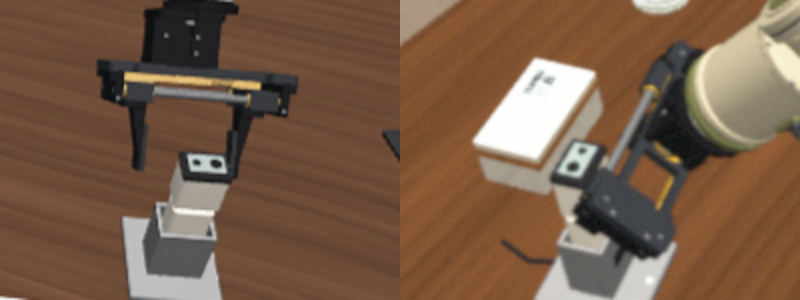

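The picture shows the tool lagging, about 11 mm to one side and 28 mm short, with one finger near the head. I centre sideways first, then go forward.

>>> {"name": "apply_moves", "arguments": {"commands": [{"linear":[-0.01,0.036,0],"rot":[0.0134,-0.0139,0.0019],"grip":-1},{"linear":[-0.01,0.036,0],"rot":[0.0134,-0.0139,0.0019],"grip":-1},{"linear":[-0.01,0.036,0],"rot":[0.0134,-0.0139,0.0019],"grip":-1},{"linear":[0.02,0.047,-0.003],"rot":[0.0134,-0.0139,0.0019],"grip":-1},{"linear":[0.05,0.055,-0.005],"rot":[0.0134,-0.0139,0.0019],"grip":-1},{"linear":[0.08,0.064,-0.007],"rot":[0.0134,-0.0139,0.0019],"grip":-1},{"linear":[0.08,0.064,-0.007],"rot":[0.0134,-0.0139,0.0019],"grip":-1},{"linear":[0.08,0.064,-0.007],"rot":[0.0134,-0.0139,0.0019],"grip":-1},{"linear":[0.08,0.064,-0.007],"rot":[0.0134,-0.0139,0.0019],"grip":-1}]}}

```text
time: 8.2
ee_pos: [0.5282, 0.3305, 0.1479]
eef_rot: [-0.138, 0.914, 0.056, 0.378]
ft_force: [-0.5, -0.8, 0.0]
width: 0.0866
```

Run:
```python
from g import *
delta(G,RG);print(r.read_state()['ft_force'])
```

```text
t 8.2 linear [ 0.0036 -0.0017 -0.003 ] rot [ 0.0004 -0.0001 -0.0005] deg 0.1 w 0.08664457962755796 q [ 0.3577  0.2441 -1.2344  2.1783  1.4111  0.57   -0.0606]
[-0.4592 -0.8164  0.0108]
```

On target to 1 mm. I close at 15 N and lift 100 mm.

>>> {"name": "apply_moves", "arguments": {"commands": [{"linear":[0,0,0],"rot":[0,0,0],"grip":1},{"linear":[0,0,0],"rot":[0,0,0],"grip":1},{"linear":[0,0,0],"rot":[0,0,0],"grip":1},{"linear":[0,0,0],"rot":[0,0,0],"grip":1},{"linear":[0,0,0],"rot":[0,0,0],"grip":1},{"linear":[0,0,0],"rot":[0,0,0],"grip":1}], "newtons": 18}}

```text
time: 8.8
ee_pos: [0.5285, 0.3307, 0.1476]
eef_rot: [-0.137, 0.914, 0.057, 0.378]
ft_force: [0.9, -0.6, -1.5]
width: 0.0479
```

>>> {"name": "apply_moves", "arguments": {"commands": [{"linear":[0,0,0.03],"rot":[0,0,0],"grip":1},{"linear":[0,0,0.06],"rot":[0,0,0],"grip":1},{"linear":[0,0,0.1],"rot":[0,0,0],"grip":1},{"linear":[0,0,0.14],"rot":[0,0,0],"grip":1},{"linear":[0,0,0.18],"rot":[0,0,0],"grip":1},{"linear":[0,0,0.22],"rot":[0,0,0],"grip":1},{"linear":[0,0,0.26],"rot":[0,0,0],"grip":1},{"linear":[0,0,0.3],"rot":[0,0,0],"grip":1},{"linear":[0,0,0.34],"rot":[0,0,0],"grip":1},{"linear":[0,0,0.34],"rot":[0,0,0],"grip":1},{"linear":[0,0,0.34],"rot":[0,0,0],"grip":1}]}}

```text
time: 9.9
ee_pos: [0.5282, 0.3308, 0.2491]
eef_rot: [-0.138, 0.914, 0.056, 0.378]
ft_force: [0.6, -0.0, -1.7]
width: 0.0478
```

Run:
```python
from g import *
delta(G,RG);print(r.read_state()['ft_force'])
S=cam('scene');D=cam('side')
print([(k['p'],k['location'])for p in(S,D) for k in r.spot_point('scanner_window',p)])
c=lambda p,x,y:cv2.resize(cv2.cvtColor(p['frame'],4)[y:y+150,x:x+200],(400,300))
cv2.imwrite('pics/g2.png',np.hstack([c(S,390,200),c(D,100,240)]))
```

```text
t 9.9 linear [ 0.0038 -0.0027 -0.3405] rot [ 0.0004 -0.0001 -0.0006] deg 0.1 w 0.047785502853805714 q [ 0.5384 -0.124  -1.2631  2.0781  0.5124  0.4334  0.7092]
[ 0.5642 -0.0197 -1.7282]
[(0.68, [506.1, 245.6]), (0.62, [174.9, 282.2]), (0.37, [180.0, 292.7])]
```

View pics/g2.png

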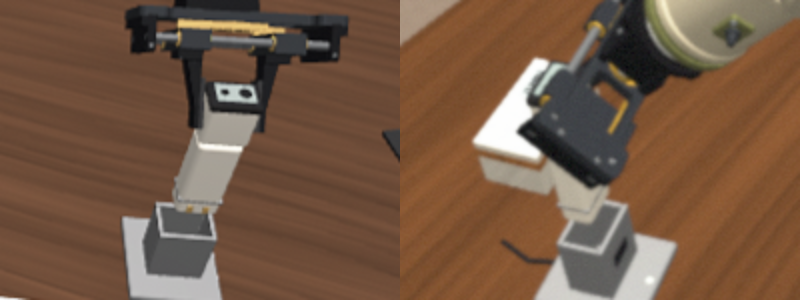

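Scanner is out of the dock, held squarely, tail clear of the rim (tail at 200,205 in the crop). I plan the lay-down with nose towards +y, back down.

```bash
cat >> g.py <<'E'
def flat(az): # scanner frame lying on back, nose at azimuth az
    n=np.array([np.cos(az),np.sin(az),0]);x=np.array([0,0,-1.]);return Ro.from_matrix(np.stack([x,np.cross(n,x),n],1))
RS0=Ro.from_euler('z',a); REL=RS0.inv()*RG; OFF=np.array([-.008,0,.053])
def simpath(q,pb,Rb,n=8):
    pa,Ra=fk(q);dv=(Ra.inv()*Rb).as_rotvec()
    for i in range(1,n+1):
        q=ik(pa+(pb-pa)*i/n,Ra*Ro.from_rotvec(dv*i/n),q,.02).x
    print('sim',q,'mm',1e3*np.linalg.norm(fk(q)[0]-pb),'deg',np.degrees((fk(q)[1].inv()*Rb).magnitude()));return q
E
python3 - <<'E'
from g import *
q=r.read_state()['joint_positions']
for az in(90,75):
  Rf=flat(np.radians(az));Rt=Rf*REL
  for mid in([.5,.06,.14],[.5,.06,.0185]):
    pt=np.array(mid)+Rf.apply(OFF);print(az,pt);delta(pt,Rt);q2=simpath(q,pt,Rt)
  # handle grasp & aim
  hp=np.array([.5,.06,.024])+Rf.apply([0,0,-.035]);Rh=frame([0,0,-1],Rt.apply([0,1,0]));q3=simpath(q2,hp,Rh)
  n=Rf.apply([0,0,1]);Ra=frame(-n,Rh.apply([0,1,0]));
  q4=simpath(q3,np.array([.546,-.298,.31])+.007*n,Ra)
E
```

```text
90 [0.5   0.113 0.148]
t 10.1 linear [-0.0941 -0.7252 -0.3358] rot [-0.4246  0.3137  0.3143] deg 110.6 w 0.04779819588834037 q [ 0.5393 -0.1229 -1.2634  2.0781  0.5111  0.4333  0.7106]
sim [ 0.0052  0.6641 -0.921   1.657   0.9312  1.8221  2.0258] mm 0.0079481180521498 deg 0.005384248759253609
90 [0.5    0.113  0.0265]
t 10.1 linear [-0.0941 -0.7252 -0.7408] rot [-0.4246  0.3137  0.3143] deg 110.6 w 0.04779819588834037 q [ 0.5393 -0.1229 -1.2634  2.0781  0.5111  0.4333  0.7106]
sim [-0.0576  0.8318 -0.8288  1.697   1.0127  1.6915  1.8945] mm 0.008700325952434468 deg 0.005822157238383519
sim [ 0.8531  0.6409 -1.1968  1.953   0.699   1.0454  2.4801] mm 0.010739657696539458 deg 0.0070363776409472605
sim [ 0.3806  0.563  -0.6512  1.8676  1.6759  1.936   2.367 ] mm 0.005271936973853642 deg 0.005052007796282258
75 [0.5137 0.1112 0.148 ]
t 10.1 linear [-0.0484 -0.7312 -0.3358] rot [-0.3723  0.359   0.2508] deg 103.5 w 0.04779819588834037 q [ 0.5393 -0.1229 -1.2634  2.0781  0.5111  0.4333  0.7106]
sim [-0.0023  0.7605 -0.8785  1.4897  0.8571  1.9288  1.8952] mm 0.01012716254135637 deg 0.006000541666609946
75 [0.5137 0.1112 0.0265]
t 10.1 linear [-0.0484 -0.7312 -0.7408] rot [-0.3723  0.359   0.2508] deg 103.5 w 0.04779819588834037 q [ 0.5393 -0.1229 -1.2634  2.0781  0.5111  0.4333  0.7106]
sim [-0.0452  0.912  -0.8029  1.5289  0.9181  1.7847  1.7972] mm 0.010814399883027263 deg 0.006633593922829512
sim [ 0.8578  0.6139 -1.193   1.9755  0.6759  1.0274  2.2256] mm 0.012905986092069228 deg 0.008198954167109997
sim [ 0.2336  0.6677 -0.4696  1.6338  1.5173  2.06    2.3933] mm 0.010692007712496798 deg 0.011211491074763378
```

>>> {"name": "apply_moves", "arguments": {"commands": [{"linear":[-0.02,-0.02,0.12],"rot":[0,0,0],"grip":1},{"linear":[-0.05,-0.15,0.16],"rot":[-0.02,0.014,0.014],"grip":1},{"linear":[-0.1,-0.28,0.16],"rot":[-0.06,0.044,0.044],"grip":1},{"linear":[-0.12,-0.4,0.15],"rot":[-0.1,0.074,0.074],"grip":1},{"linear":[-0.12,-0.5,0.12],"rot":[-0.14,0.103,0.104],"grip":1},{"linear":[-0.12,-0.6,0.08],"rot":[-0.18,0.133,0.133],"grip":1},{"linear":[-0.11,-0.68,0.02],"rot":[-0.22,0.163,0.163],"grip":1},{"linear":[-0.1,-0.725,-0.05],"rot":[-0.26,0.192,0.192],"grip":1},{"linear":[-0.094,-0.725,-0.12],"rot":[-0.3,0.222,0.222],"grip":1},{"linear":[-0.094,-0.725,-0.2],"rot":[-0.34,0.251,0.252],"grip":1},{"linear":[-0.094,-0.725,-0.27],"rot":[-0.38,0.281,0.281],"grip":1},{"linear":[-0.094,-0.725,-0.336],"rot":[-0.4246,0.3137,0.3143],"grip":1},{"linear":[-0.094,-0.725,-0.336],"rot":[-0.4246,0.3137,0.3143],"grip":1},{"linear":[-0.094,-0.725,-0.336],"rot":[-0.4246,0.3137,0.3143],"grip":1},{"linear":[-0.094,-0.725,-0.336],"rot":[-0.4246,0.3137,0.3143],"grip":1},{"linear":[-0.094,-0.725,-0.336],"rot":[-0.4246,0.3137,0.3143],"grip":1}]}}

```text
time: 11.7
ee_pos: [0.4996, 0.1147, 0.146]
eef_rot: [0.655, -0.651, 0.269, 0.272]
ft_force: [-0.5, -0.9, -1.3]
width: 0.0481
```

Run:
```python
from g import *
Rf=flat(np.pi/2);delta(np.array([.5,.06,.0185])+Rf.apply(OFF),Rf*REL);print(r.read_state()['ft_force'])
S=cam('scene');D=cam('side')
for t in('scanner_window','scanner_mid','scanner_handle','scanner_head'):
  o=[(p,r.spot_point(t,p)) for p in(S,D)];o=[(p,l[0]['location']) for p,l in o if l]
  if len(o)==2: X=tri(o);print(t,X,np.abs(proj(o[0][0],X)-o[0][1]).max())
c=lambda p,x,y:cv2.resize(cv2.cvtColor(p['frame'],4)[y:y+225,x:x+300],(400,300))
cv2.imwrite('pics/g3.png',np.hstack([c(S,280,130),c(D,180,180)]))
```

```text
t 11.7 linear [ 0.0014 -0.0057 -0.3985] rot [-0.0001 -0.0017 -0.0014] deg 0.4 w 0.04806487985262599 q [-0.2237  0.5487 -0.5947  1.668   0.7863  1.6956  2.1205]
[-0.5273 -0.9219 -1.3055]
scanner_window [0.5003 0.1469 0.1463] 1.1227762999496917
scanner_mid [0.5044 0.0559 0.1369] 2.6103105041935635
scanner_handle [0.5074 0.0309 0.142 ] 0.6152154241241305
scanner_head [0.506  0.1159 0.1382] 0.0702009075153569
```

View pics/g3.png

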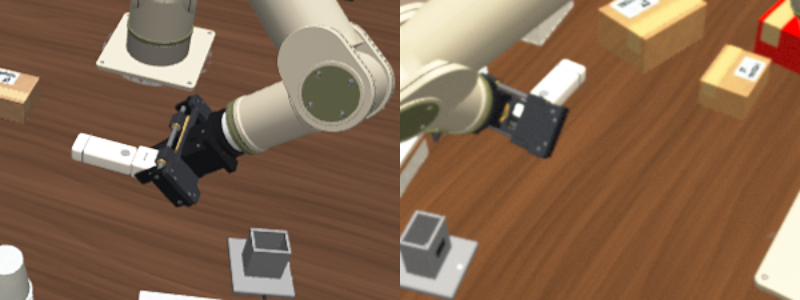

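The scanner is level, button up, nose to +y over free counter (crop left, 110,155). Lowering gently.

>>> {"name": "apply_moves", "arguments": {"commands": [{"linear":[0,-0.002,-0.08],"rot":[0,-0.0017,-0.0014],"grip":1},{"linear":[0,-0.005,-0.16],"rot":[0,-0.0017,-0.0014],"grip":1},{"linear":[0,-0.005,-0.24],"rot":[0,-0.0017,-0.0014],"grip":1},{"linear":[0,-0.005,-0.3],"rot":[0,-0.0017,-0.0014],"grip":1},{"linear":[0,-0.005,-0.34],"rot":[0,-0.0017,-0.0014],"grip":1},{"linear":[0,-0.005,-0.365],"rot":[0,-0.0017,-0.0014],"grip":1},{"linear":[0,-0.005,-0.38],"rot":[0,-0.0017,-0.0014],"grip":1},{"linear":[0,-0.005,-0.39],"rot":[0,-0.0017,-0.0014],"grip":1},{"linear":[0,-0.005,-0.395],"rot":[0,-0.0017,-0.0014],"grip":1},{"linear":[0,-0.005,-0.398],"rot":[0,-0.0017,-0.0014],"grip":1},{"linear":[0,-0.005,-0.398],"rot":[0,-0.0017,-0.0014],"grip":1},{"linear":[0,-0.005,-0.398],"rot":[0,-0.0017,-0.0014],"grip":1}]}}

```text
time: 13.4
ee_pos: [0.5005, 0.1118, 0.0297]
eef_rot: [-0.651, 0.656, -0.271, -0.269]
ft_force: [-0.3, -0.3, -2.1]
width: 0.0477
```

Run:
```python
from g import *
Rf=flat(np.pi/2);delta(np.array([.5,.06,.0185])+Rf.apply(OFF),Rf*REL);s=r.read_state();print(s['ft_force'],s['torque'],s['ee_pos'])
```

```text
t 13.4 linear [-0.0015  0.004  -0.0108] rot [-0.0006  0.0018  0.0013] deg 0.4 w 0.047716006460272735 q [-0.2535  0.7139 -0.5499  1.7101  0.8569  1.5549  1.9752]
[-0.3182 -0.2736 -2.0675] [ 1.2854 -0.0153  0.0498] [0.5005 0.1118 0.0297]
```

>>> {"name": "apply_moves", "arguments": {"commands": [{"linear":[0,0,-0.004],"rot":[0,0,0],"grip":1},{"linear":[0,0,-0.007],"rot":[0,0,0],"grip":1},{"linear":[0,0,-0.01],"rot":[0,0,0],"grip":1},{"linear":[0,0,-0.01],"rot":[0,0,0],"grip":1}]}}

```text
time: 13.8
ee_pos: [0.5002, 0.1117, 0.0263]
eef_rot: [-0.651, 0.656, -0.271, -0.269]
ft_force: [-0.3, -0.1, -1.2]
width: 0.0478
```

>>> {"name": "apply_moves", "arguments": {"commands": [{"linear":[0,0,-0.003],"rot":[0,0,0],"grip":1},{"linear":[0,0,-0.003],"rot":[0,0,0],"grip":1}]}}

```text
time: 14.0
ee_pos: [0.5003, 0.1117, 0.0255]
eef_rot: [-0.651, 0.656, -0.271, -0.269]
ft_force: [-0.4, 0.4, -1.8]
width: 0.048
```

>>> {"name": "apply_moves", "arguments": {"commands": [{"linear":[0,0,-0.003],"rot":[0,0,0],"grip":1},{"linear":[0,0,-0.003],"rot":[0,0,0],"grip":1}]}}

```text
time: 14.2
ee_pos: [0.5003, 0.1117, 0.0246]
eef_rot: [-0.651, 0.656, -0.271, -0.269]
ft_force: [0.4, 0.0, -1.4]
width: 0.048
```

>>> {"name": "apply_moves", "arguments": {"commands": [{"linear":[0,0,-0.003],"rot":[0,0,0],"grip":1},{"linear":[0,0,-0.003],"rot":[0,0,0],"grip":1}]}}

```text
time: 14.4
ee_pos: [0.5003, 0.1117, 0.0237]
eef_rot: [-0.651, 0.656, -0.271, -0.269]
ft_force: [0.5, -0.6, -2.5]
width: 0.0483
```

>>> {"name": "apply_moves", "arguments": {"commands": [{"linear":[0,0,-0.003],"rot":[0,0,0],"grip":1},{"linear":[0,0,-0.003],"rot":[0,0,0],"grip":1}]}}

```text
time: 14.6
ee_pos: [0.5003, 0.1117, 0.0228]
eef_rot: [-0.651, 0.656, -0.271, -0.269]
ft_force: [-0.2, -0.3, -2.0]
width: 0.0479
```

>>> {"name": "apply_moves", "arguments": {"commands": [{"linear":[0,0,-0.003],"rot":[0,0,0],"grip":1},{"linear":[0,0,-0.003],"rot":[0,0,0],"grip":1}]}}

```text
time: 14.8
ee_pos: [0.5003, 0.1117, 0.0219]
eef_rot: [-0.651, 0.656, -0.271, -0.269]
ft_force: [-0.4, 0.3, -1.9]
width: 0.0478
```

>>> {"name": "apply_moves", "arguments": {"commands": [{"linear":[0,0,-0.003],"rot":[0,0,0],"grip":1},{"linear":[0,0,-0.003],"rot":[0,0,0],"grip":1}]}}

```text
time: 15.0
ee_pos: [0.5003, 0.1118, 0.0211]
eef_rot: [-0.651, 0.656, -0.271, -0.269]
ft_force: [-0.0, 0.3, -0.9]
width: 0.0478
```

Run:
```python
from g import *
s=r.read_state();print(s['ft_force'],s['torque'],s['ee_pos'])
S=cam('scene');D=cam('side')
c=lambda p,x,y:cv2.resize(cv2.cvtColor(p['frame'],4)[y:y+75,x:x+100],(400,300),interpolation=cv2.INTER_CUBIC)
us=proj(S,[.5,.06,.017]).astype(int)-[50,40];ud=proj(D,[.5,.06,.017]).astype(int)-[50,40];print(us,ud)
cv2.imwrite('pics/g4.png',np.hstack([c(S,*us),c(D,*ud)]))
```

```text
[-0.0233  0.2602 -0.949 ] [ 1.0762  0.0047 -0.0196] [0.5003 0.1118 0.0211]
[315 242] [244 253]
```

View pics/g4.png

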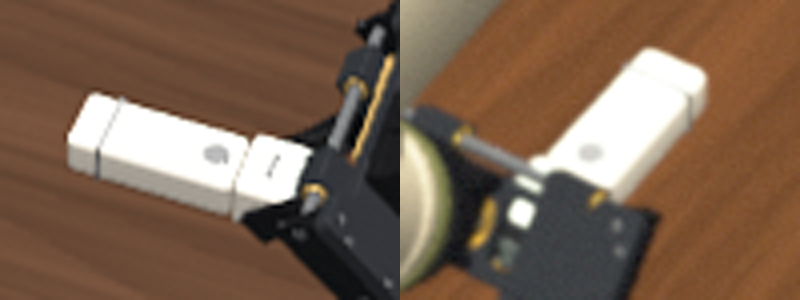

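>>> {"name": "apply_moves", "arguments": {"commands": [{"linear":[0,0,-0.002],"rot":[0,0,0],"grip":1},{"linear":[0,0,-0.002],"rot":[0,0,0],"grip":1}]}}

```text
time: 15.3
ee_pos: [0.5004, 0.1118, 0.0208]
eef_rot: [-0.651, 0.656, -0.271, -0.269]
ft_force: [-0.1, 1.0, 2.5]
width: 0.048
```

>>> {"name": "apply_moves", "arguments": {"commands": [{"linear":[0,0,-0.002],"rot":[0,0,0],"grip":1},{"linear":[0,0,-0.002],"rot":[0,0,0],"grip":1}]}}

```text
time: 15.5
ee_pos: [0.5005, 0.1117, 0.0206]
eef_rot: [-0.651, 0.656, -0.272, -0.269]
ft_force: [-0.9, 1.1, 6.2]
width: 0.0481
```

>>> {"name": "apply_moves", "arguments": {"commands": [{"linear":[0,0,-0.002],"rot":[0,0,0],"grip":1},{"linear":[0,0,-0.002],"rot":[0,0,0],"grip":1}]}}

```text
time: 15.7
ee_pos: [0.5005, 0.1117, 0.0204]
eef_rot: [-0.651, 0.655, -0.272, -0.269]
ft_force: [-1.9, 2.0, 10.0]
width: 0.0478
```

In contact. I ease off, open, and back out along the tool axis.

>>> {"name": "apply_moves", "arguments": {"commands": [{"linear":[0,0,0.004],"rot":[0,0,0],"grip":1},{"linear":[0,0,0.004],"rot":[0,0,0],"grip":-1},{"linear":[0,0,0.004],"rot":[0,0,0],"grip":-1},{"linear":[0,0,0.004],"rot":[0,0,0],"grip":-1},{"linear":[0,0,0.004],"rot":[0,0,0],"grip":-1},{"linear":[0,0,0.004],"rot":[0,0,0],"grip":-1},{"linear":[0,0,0.004],"rot":[0,0,0],"grip":-1},{"linear":[0,0.08,0.084],"rot":[0,0,0],"grip":-1},{"linear":[0,0.18,0.18],"rot":[0,0,0],"grip":-1},{"linear":[0,0.24,0.3],"rot":[0,0,0],"grip":-1},{"linear":[0,0.24,0.4],"rot":[0,0,0],"grip":-1},{"linear":[0,0.24,0.45],"rot":[0,0,0],"grip":-1},{"linear":[0,0.24,0.45],"rot":[0,0,0],"grip":-1}]}}

```text
time: 17.0
ee_pos: [0.501, 0.184, 0.1558]
eef_rot: [-0.651, 0.656, -0.272, -0.268]
ft_force: [0.1, 0.1, -0.2]
width: 0.0866
```

```bash
cat >> g.py <<'E'
def findsc():
    S=cam('scene');D=cam('side');W=cam('wrist');o={}
    for t,z in(('scanner_window',.017),('scanner_mid',.017),('scanner_head',.017),('scanner_handle',.015)):
        for n,p in(('S',S),('D',D),('W',W)):
            l=r.spot_point(t,p)
            for k in l[:2]: print(t,n,round(k['p'],2),np.round(k['location']),onz(p,k['location'],z)[:2])
    return S,D,W
E
python3 - <<'E'
from g import *
S,D,W=findsc()
hp=np.array([.5,.055,.024])-[0,.035,0];Rh=frame([0,0,-1],(flat(np.pi/2)*REL).apply([0,1,0]))
print(Rh.as_matrix()[:,1]);delta(hp+[0,0,.1],Rh);delta(hp,Rh);print(proj(W,[.5,.06,.017]))
q=simpath(r.read_state()['joint_positions'],hp,Rh);q=simpath(q,np.array([.546,-.291,.31]),frame([0,-1,0],Rh.apply([0,1,0])))
def c(p,x,y):
    x,y=max(x,0),max(y,0);return cv2.resize(cv2.cvtColor(p['frame'],4)[y:y+75,x:x+100],(400,300),interpolation=cv2.INTER_CUBIC)
cv2.imwrite('pics/g5.png',np.vstack([np.hstack([c(S,315,242),c(D,244,253)]),np.hstack([cv2.resize(cv2.cvtColor(W['frame'],4),(400,300))]*2)]))
E
```

```text
scanner_window S 0.75 [395. 292.] [0.5035 0.1342]
scanner_window D 0.96 [271. 318.] [0.5029 0.1454]
scanner_window W 0.96 [326. 327.] [0.5009 0.1394]
scanner_mid S 0.7 [363. 279.] [0.4922 0.051 ]
scanner_mid D 0.55 [291. 296.] [0.5026 0.07  ]
scanner_mid W 0.76 [326. 227.] [0.5006 0.0573]
scanner_head S 0.81 [385. 294.] [0.5166 0.1145]
scanner_head D 0.73 [280. 310.] [0.4982 0.1162]
scanner_head W 0.71 [326. 286.] [0.5007 0.1083]
scanner_handle S 0.61 [352. 281.] [0.5055 0.0277]
scanner_handle S 0.16 [486. 312.] [0.4789 0.3453]
scanner_handle D 0.87 [300. 284.] [0.5064 0.0268]
scanner_handle D 0.51 [269. 319.] [0.5056 0.1496]
scanner_handle W 0.86 [324. 201.] [0.5016 0.0309]
scanner_handle W 0.71 [323. 223.] [0.5027 0.0524]
[-1.  0.  0.]
t 17.75 linear [-0.0011 -0.5459 -0.1009] rot [0.2495 0.0011 0.0019] deg 44.9 w 0.08697902311585314 q [-0.328   0.6228 -0.6036  1.5412  0.7702  1.7842  2.0617]
t 17.75 linear [-0.0011 -0.5459 -0.4343] rot [0.2495 0.0011 0.0019] deg 44.9 w 0.08697902311585314 q [-0.328   0.6228 -0.6036  1.5412  0.7702  1.7842  2.0617]
[326.3307 230.1766]
sim [ 0.7399  0.519  -1.0175  1.958   0.5397  0.9655  2.6   ] mm 0.06215549692466017 deg 0.048555689268877524
sim [ 0.2829  0.5292 -0.5303  1.8728  1.6253  1.883   2.3567] mm 0.004676082536041183 deg 0.0049604892437253795
```

View pics/g5.png

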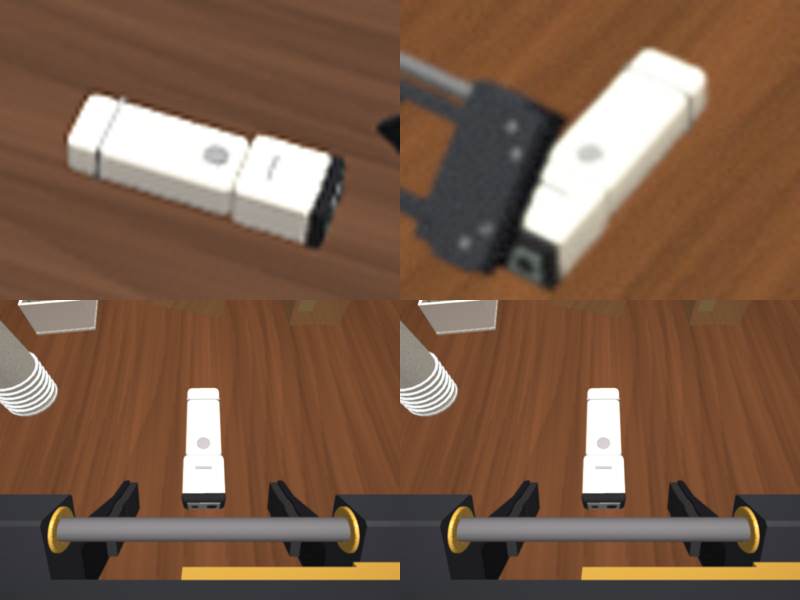

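Scanner lies flat on its back, nose to +y, square to the jaws (W mid at 326,227). Last-joint range is tight for this turn, so I compare grasp variants.

```bash
cat > c.py <<'E'
from g import *
np.set_printoptions(precision=2,suppress=True)
d=np.radians;q0=r.read_state()['joint_positions']
mid=np.array([.501,.0575,.017]);Rf=flat(np.pi/2)
RA=Ro.from_matrix(np.stack([[0,0,0]]*3,1)) if 0 else None
def sc_aim(az): # scanner frame nose down, back (x) towards az
    x=np.array([np.cos(az),np.sin(az),0]);z=np.array([0,0,-1.]);return Ro.from_matrix(np.stack([x,np.cross(z,x),z],1))
for sg in(1,-1):
  for lean in(0,15,30):
    zt=np.array([np.cos(d(lean)),0,np.sin(d(lean))]);rel=frame(zt,[0,sg,0]);off=np.array([-.006,0,-.035])
    print('sg',sg,'lean',lean)
    ph=mid+Rf.apply(off);q=simpath(q0,ph+[0,0,.08],Rf*rel,14);q=simpath(q,ph,Rf*rel,4)
    q=simpath(q,ph+[0,0,.25],Rf*rel,4)
    for az in(-90,-70):
      Rs=sc_aim(d(az));simpath(q,np.array([.546,-.298,.186+.0825])+Rs.apply(off),Rs*rel,10)
E
python3 c.py
```

```text
sg 1 lean 0
sim [ 0.93  0.51 -1.27  1.89  0.53  1.15  2.6 ] mm 0.0274428333710201 deg 0.018703465885779622
sim [ 0.83  0.61 -1.15  1.95  0.66  1.02  2.51] mm 0.004731005302417663 deg 0.0015247599248586062
sim [ 1.01  0.43 -1.47  1.64  0.45  1.52  2.6 ] mm 6.778937792390013 deg 4.212327532381205
sim [ 0.47  0.62 -0.77  1.86  1.74  2.    2.37] mm 0.0058384542933675255 deg 0.005138505988557768
sim [ 0.72  0.46 -0.95  2.15  1.94  1.74  2.34] mm 0.012854901495737793 deg 0.009684723806989504
sg 1 lean 15
sim [ 1.14  0.76 -1.47  1.88  0.58  1.17  2.6 ] mm 4.856399961190761 deg 2.981683991307128
sim [ 1.12  0.89 -1.39  1.94  0.72  1.06  2.6 ] mm 0.0028084265153252505 deg 0.0015338645347181003
sim [ 1.06  0.54 -1.47  1.59  0.34  1.52  2.6 ] mm 15.515590651896122 deg 10.651234706910875
sim [ 0.62  0.52 -0.93  1.82  1.56  1.84  2.48] mm 0.005656806134250909 deg 0.004939110569472125
sim [ 1.07  0.43 -1.33  2.09  1.76  1.57  2.54] mm 0.011623280486461825 deg 0.007711905508457453
sg 1 lean 30
sim [ 1.19  0.9  -1.47  1.84  0.52  1.17  2.6 ] mm 15.225811967718268 deg 10.562966188520994
sim [ 1.24  1
[... 1153 characters left out ...]
2939062
sim [-0.09  0.34 -0.06  1.86  1.29  1.54 -0.65] mm 0.004383975095934543 deg 0.005455060998589845
sim [ 0.03  0.13 -0.17  2.14  1.51  1.26 -0.65] mm 0.011091833102910521 deg 0.010611041786187535
sg -1 lean 30
sim [ 0.31  0.29 -0.13  1.92 -0.54  1.1   0.48] mm 0.00852360265398214 deg 0.006688055209380081
sim [ 0.32  0.42 -0.14  1.96 -0.57  0.95  0.57] mm 0.0024817948431657614 deg 0.001348669573472149
sim [ 0.31  0.12 -0.12  1.74 -0.51  1.41  0.3 ] mm 0.006872233886910884 deg 0.003879191168463352
sim [ 0.02  0.25 -0.11  1.8   1.09  1.42 -0.46] mm 0.004605021051869466 deg 0.006214981401423567
sim [ 0.15  0.04 -0.21  2.03  1.21  1.1  -0.34] mm 0.011259098427661662 deg 0.011716454331897675
```

```bash
cat >> g.py <<'E'
mid=np.array([.501,.0575,.017]);RF=flat(np.pi/2);rel=frame([1,0,0],[0,-1,0]);off=np.array([-.005,0,-.035])
HP=mid+RF.apply(off);RH=RF*rel
E
python3 - <<'E'
from g import *
delta(HP+[0,0,.15],RH)
s=r.read_state();Rc=Ro.from_quat(s['eef_rot'])
# half way stage: tool z down, jaws along y, each direction
for y in([0,1,0],[0,-1,0]):
    Rm=frame([0,0,-1],y);print(y);delta(HP+[0,0,.15],Rm);q=simpath(s['joint_positions'],HP+[0,0,.15],Rm)
    print((RH*Rm.inv()).as_rotvec()/np.pi);simpath(q,HP+[0,0,.15],RH)
E
```

```text
t 17.75 linear [ 0.0022 -0.5375  0.0591] rot [ 0.0017 -0.3812 -0.9225] deg 179.7 w 0.08697902311585314 q [-0.328   0.6228 -0.6036  1.5412  0.7702  1.7842  2.0617]
[0, 1, 0]
t 17.75 linear [ 0.0022 -0.5375  0.0591] rot [ 0.1957 -0.194  -0.47  ] deg 98.1 w 0.08697902311585314 q [-0.328   0.6228 -0.6036  1.5412  0.7702  1.7842  2.0617]
sim [ 0.2267  0.1365 -0.3888  1.8532  0.0563  1.1626  1.3896] mm 0.007191175025777639 deg 0.005729771503870622
[ 0.   0.  -0.5]
sim [ 0.1314  0.1282 -0.2861  1.8582  0.0393  1.1606 -0.1681] mm 0.006716982346217467 deg 0.006736277975260803
[0, -1, 0]
t 17.75 linear [ 0.0022 -0.5375  0.0591] rot [0.1943 0.196  0.4738] deg 98.7 w 0.08697902311585314 q [-0.328   0.6228 -0.6036  1.5412  0.7702  1.7842  2.0617]
sim [ 1.1946 -0.0637 -1.3504  2.42    1.9219  0.06    2.6   ] mm 76.64015074007717 deg 43.86787159537065
[0.  0.  0.5]
sim [ 1.2872 -0.13   -1.3863  2.42    4.41    0.06    1.7018] mm 72.68452449831528 deg 43.72422085390503
```

Two stages: stand the tool upright with jaws along y while moving over the handle, then a further −90° yaw.

>>> {"name": "apply_moves", "arguments": {"commands": [{"linear":[0,0,0.1],"rot":[0.02,-0.02,-0.047],"grip":-1},{"linear":[0,-0.1,0.1],"rot":[0.1957,-0.194,-0.47],"grip":-1},{"linear":[0,-0.2,0.1],"rot":[0.1957,-0.194,-0.47],"grip":-1},{"linear":[0,-0.35,0.1],"rot":[0.1957,-0.194,-0.47],"grip":-1},{"linear":[0,-0.54,0.06],"rot":[0.1957,-0.194,-0.47],"grip":-1},{"linear":[0,-0.54,0.06],"rot":[0.1957,-0.194,-0.47],"grip":-1},{"linear":[0,-0.54,0.06],"rot":[0.1957,-0.194,-0.47],"grip":-1},{"linear":[0,-0.54,0.06],"rot":[0.1957,-0.194,-0.47],"grip":-1},{"linear":[0,-0.54,0.06],"rot":[0.1957,-0.194,-0.47],"grip":-1},{"linear":[0,-0.54,0.06],"rot":[0.1957,-0.194,-0.47],"grip":-1},{"linear":[0,-0.54,0.06],"rot":[0.1957,-0.194,-0.47],"grip":-1},{"linear":[0,-0.54,0.06],"rot":[0.1957,-0.194,-0.47],"grip":-1},{"linear":[0,-0.54,0.06],"rot":[0.1957,-0.194,-0.47],"grip":-1},{"linear":[0,-0.54,0.06],"rot":[0.1957,-0.194,-0.47],"grip":-1}]}}

```text
time: 19.15
ee_pos: [0.5003, 0.0221, 0.1724]
eef_rot: [-0.002, 1.0, -0.001, -0.0]
ft_force: [0.3, 0.2, -0.7]
width: 0.0872
```

Run:
```python
from g import *
delta(HP+[0,0,.1],RH)
```

```text
t 19.15 linear [ 0.0024  0.0013 -0.1679] rot [ 0.0001 -0.0005 -0.5011] deg 90.2 w 0.08719300909618868 q [ 0.2556  0.1385 -0.4198  1.8517  0.0624  1.165   1.389 ]
```

>>> {"name": "apply_moves", "arguments": {"commands": [{"linear":[0.0024,0.0013,0],"rot":[0,-0.0005,-0.501],"grip":-1},{"linear":[0.0024,0.0013,0],"rot":[0,-0.0005,-0.501],"grip":-1},{"linear":[0.0024,0.0013,0],"rot":[0,-0.0005,-0.501],"grip":-1},{"linear":[0.0024,0.0013,0],"rot":[0,-0.0005,-0.501],"grip":-1},{"linear":[0.0024,0.0013,0],"rot":[0,-0.0005,-0.501],"grip":-1},{"linear":[0.0024,0.0013,0],"rot":[0,-0.0005,-0.501],"grip":-1},{"linear":[0.0024,0.0013,0],"rot":[0,-0.0005,-0.501],"grip":-1},{"linear":[0.0024,0.0013,0],"rot":[0,-0.0005,-0.501],"grip":-1},{"linear":[0.0024,0.0013,0],"rot":[0,-0.0005,-0.501],"grip":-1},{"linear":[0.0024,0.0013,0],"rot":[0,-0.0005,-0.501],"grip":-1},{"linear":[0.0024,0.0013,-0.1],"rot":[0,-0.0005,-0.501],"grip":-1},{"linear":[0.0024,0.0013,-0.168],"rot":[0,-0.0005,-0.501],"grip":-1},{"linear":[0.0024,0.0013,-0.168],"rot":[0,-0.0005,-0.501],"grip":-1},{"linear":[0.0024,0.0013,-0.168],"rot":[0,-0.0005,-0.501],"grip":-1}]}}

```text
time: 20.55
ee_pos: [0.5012, 0.0229, 0.1221]
eef_rot: [0.707, 0.707, -0.0, 0.0]
ft_force: [0.3, -1.4, -0.2]
width: 0.0868
```

Run:
```python
from g import *
delta(HP,RH)
S,D,W=findsc()
# handle edges in wrist picture near TCP column
cv2.imwrite('pics/w6.png',cv2.cvtColor(W['frame'],4));print(proj(W,mid),proj(W,HP))
```

```text
t 20.55 linear [-0.0006 -0.0013 -0.3338] rot [ 0.0003 -0.      0.0001] deg 0.1 w 0.08684585695715676 q [ 0.1501  0.1852 -0.3132  1.909   0.0663  1.0575 -0.1909]
scanner_window S 0.97 [399. 293.] [0.501  0.1439]
scanner_window D 0.67 [269. 315.] [0.5117 0.1414]
scanner_window D 0.22 [363. 212.] [ 0.5089 -0.2774]
scanner_window W 0.58 [321.  38.] [0.5007 0.1403]
scanner_mid S 0.62 [366. 280.] [0.4925 0.0589]
scanner_mid D 0.88 [292. 295.] [0.5015 0.0676]
scanner_mid W 0.78 [322. 190.] [0.5005 0.0579]
scanner_head S 0.83 [387. 293.] [0.5115 0.1167]
scanner_head D 0.95 [277. 312.] [0.5018 0.1247]
scanner_head W 0.89 [323.  97.] [0.5014 0.1102]
scanner_handle S 0.69 [352. 280.] [0.5023 0.0245]
scanner_handle D 0.56 [300. 284.] [0.5069 0.0282]
scanner_handle W 0.71 [323. 235.] [0.5014 0.0293]
[322.4015 190.7641] [322.6102 249.2616]
```

View pics/w6.png

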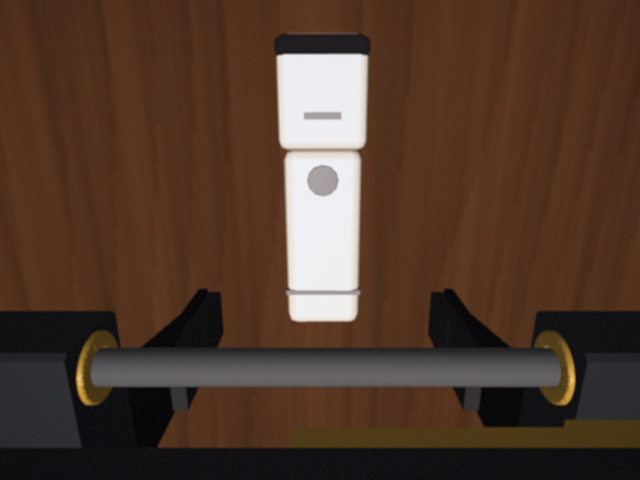

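The scanner is centred (col 322) and square between the jaws, handle at rows 150–320. Descending to grip the handle.

>>> {"name": "apply_moves", "arguments": {"commands": [{"linear":[0,0,-0.1],"rot":[0,0,0],"grip":-1},{"linear":[0,0,-0.2],"rot":[0,0,0],"grip":-1},{"linear":[0,0,-0.27],"rot":[0,0,0],"grip":-1},{"linear":[0,0,-0.31],"rot":[0,0,0],"grip":-1},{"linear":[0,-0.001,-0.33],"rot":[0,0,0],"grip":-1},{"linear":[0,-0.001,-0.33],"rot":[0,0,0],"grip":-1},{"linear":[0,-0.001,-0.33],"rot":[0,0,0],"grip":1},{"linear":[0,-0.001,-0.33],"rot":[0,0,0],"grip":1},{"linear":[0,-0.001,-0.33],"rot":[0,0,0],"grip":1},{"linear":[0,-0.001,-0.33],"rot":[0,0,0],"grip":1},{"linear":[0,-0.001,-0.33],"rot":[0,0,0],"grip":1},{"linear":[0,-0.001,-0.33],"rot":[0,0,0],"grip":1},{"linear":[0,-0.001,-0.33],"rot":[0,0,0],"grip":1}], "newtons": 22}}

```text
time: 22.6
ee_pos: [0.5011, 0.0218, 0.023]
eef_rot: [0.708, 0.706, -0.0, 0.001]
ft_force: [-2.0, 0.4, 1.6]
width: 0.044
```

```bash
cat >> g.py <<'E'
def sc_aim(az):
    x=np.array([np.cos(az),np.sin(az),0]);z=np.array([0,0,-1.]);return Ro.from_matrix(np.stack([x,np.cross(z,x),z],1))
LAB=np.array([.5455,-.298,.086])
E
python3 - <<'E'
from g import *
s=r.read_state();print(s['ee_pos'],s['width'],s['ft_force'])
of=RF.inv().apply(s['ee_pos']-mid);rl=RF.inv()*Ro.from_quat(s['eef_rot']);print('off',of)
q=s['joint_positions']
for az in(-90,-75):
  Rs=sc_aim(np.radians(az));pt=LAB+[0,0,.1825]+Rs.apply(of);print(az,pt);delta(pt,Rs*rl)
  simpath(simpath(q,s['ee_pos']+[0,0,.2],Ro.from_quat(s['eef_rot']),5),pt,Rs*rl)
E
```

```text
[0.5011 0.0218 0.023 ] 0.04403636983207209 [-2.012   0.3981  1.5806]
off [-0.006  -0.0001 -0.0357]
-90 [ 0.5456 -0.292   0.3042]
t 22.6 linear [ 0.1483 -1.0461  0.9374] rot [-0.5  0.  -0. ] deg 90.0 w 0.04403636983207209 q [ 0.131   0.3247 -0.2984  1.9839  0.1267  0.8496 -0.2395]
sim [ 0.1593  0.0874 -0.31    1.7916  0.0291  1.266  -0.1613] mm 0.004478323540896907 deg 0.0024009035562130273
sim [-0.0778  0.4776 -0.0988  1.8968  1.4837  1.7181 -0.8148] mm 0.004997041203642119 deg 0.00580710576013277
-75 [ 0.544  -0.2922  0.3042]
t 22.6 linear [ 0.1432 -1.0467  0.9374] rot [-0.4969 -0.0654  0.0654] deg 91.0 w 0.04403636983207209 q [ 0.131   0.3247 -0.2984  1.9839  0.1267  0.8496 -0.2395]
sim [ 0.1593  0.0874 -0.31    1.7916  0.0291  1.266  -0.1613] mm 0.004478323540896907 deg 0.0024009035562130273
sim [-0.0012  0.3354 -0.1816  2.1183  1.6783  1.5597 -0.8788] mm 0.009465369335196589 deg 0.009227233139042574
```

>>> {"name": "apply_moves", "arguments": {"commands": [{"linear":[0,0,0.06],"rot":[0,0,0],"grip":1},{"linear":[0,0,0.16],"rot":[0,0,0],"grip":1},{"linear":[0,0,0.28],"rot":[0,0,0],"grip":1},{"linear":[0,0,0.4],"rot":[0,0,0],"grip":1},{"linear":[0,0,0.52],"rot":[-0.04,0,0],"grip":1},{"linear":[0.02,-0.03,0.64],"rot":[-0.08,0,0],"grip":1},{"linear":[0.04,-0.07,0.76],"rot":[-0.12,0,0],"grip":1},{"linear":[0.06,-0.12,0.86],"rot":[-0.16,0,0],"grip":1},{"linear":[0.08,-0.18,0.94],"rot":[-0.2,0,0],"grip":1},{"linear":[0.1,-0.25,1.0],"rot":[-0.24,0,0],"grip":1},{"linear":[0.12,-0.32,1.0],"rot":[-0.28,0,0],"grip":1},{"linear":[0.14,-0.39,1.0],"rot":[-0.32,0,0],"grip":1},{"linear":[0.148,-0.46,1.0],"rot":[-0.36,0,0],"grip":1},{"linear":[0.148,-0.53,1.0],"rot":[-0.4,0,0],"grip":1},{"linear":[0.148,-0.6,1.0],"rot":[-0.44,0,0],"grip":1},{"linear":[0.148,-0.65,1.0],"rot":[-0.48,0,0],"grip":1},{"linear":[0.148,-0.7,1.0],"rot":[-0.5,0,0],"grip":1},{"linear":[0.148,-0.7,1.0],"rot":[-0.5,0,0],"grip":1},{"linear":[0.148,-0.7,1.0],"rot":[-0.5,0,0],"grip":1},{"linear":[0.148,-0.7,1.0],"rot":[-0.5,0,0],"grip":1}]}}

```text
time: 24.6
ee_pos: [0.5459, -0.1872, 0.3235]
eef_rot: [0.501, 0.5, -0.498, 0.501]
ft_force: [-0.8, 1.4, -1.5]
width: 0.0436
```

Run:
```python
from g import *
of=np.array([-.006,0,-.0357]);rl=rel
Rs=sc_aim(-np.pi/2);delta(LAB+[0,0,.1825]+Rs.apply(of),Rs*rl)
S=cam('scene');D=cam('side');W=cam('wrist')
for t in('scanner_window','scanner_mid','scanner_head','scanner_handle','label'):
  o=[(p,r.spot_point(t,p)) for p in(S,D)]
  print(t,[[(np.round(k['location']).tolist(),round(k['p'],2)) for k in l] for p,l in o])
  o=[(p,l[0]['location']) for p,l in o if l]
  if len(o)==2: X=tri(o);print('  ',X)
s=r.read_state();Rx=Ro.from_quat(s['eef_rot'])*rel.inv();m=s['ee_pos']-Rx.apply(of);print('pred mid',m,'window',m+Rx.apply([0,0,.0825]),Rx.apply([0,0,1]))
for p in(S,D):print(proj(p,m+Rx.apply([0,0,.0825])),proj(p,m))
cv2.imwrite('pics/a1.png',np.vstack([cv2.resize(cv2.cvtColor(p['frame'],4)[60:360,120:520],(400,300)) for p in(S,D)]))
```

```text
t 24.6 linear [-0.0014 -0.3492 -0.0645] rot [-0.0006  0.0016 -0.0006] deg 0.3 w 0.04360358329115118 q [-0.1905  0.4811 -0.1844  1.8388  1.3849  1.883  -0.792 ]
scanner_window [[([256.0, 212.0], 0.97)], [([332.0, 166.0], 0.6)]]
   [ 0.5476 -0.1911  0.1999]
scanner_mid [[([253.0, 179.0], 0.94)], []]
scanner_head [[([256.0, 205.0], 0.89)], [([333.0, 154.0], 0.46)]]
   [ 0.5489 -0.1903  0.2285]
scanner_handle [[([248.0, 171.0], 0.85)], [([356.0, 179.0], 0.18)]]
   [ 0.4785 -0.2203  0.2142]
label [[([233.0, 147.0], 0.82), ([284.0, 190.0], 0.79), ([224.0, 236.0], 0.64)], [([354.0, 180.0], 0.95), ([442.0, 231.0], 0.77)]]
   [ 0.4752 -0.2328  0.2432]
pred mid [ 0.5456 -0.1942  0.2872] window [ 0.5458 -0.1943  0.2047] [ 0.003  -0.0009 -1.    ]
[256.1899 211.0193] [252.3598 181.8643]
[334.8674 162.6624] [334.9612 131.6928]
```

View pics/a1.png

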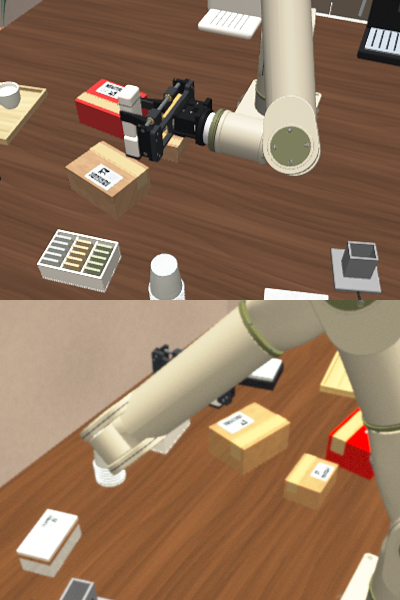

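The scanner points straight down just beside the carton, and the kinematic prediction matches the picture to about 2–4 px. Now over the label.

>>> {"name": "apply_moves", "arguments": {"commands": [{"linear":[0,-0.05,0],"rot":[0,0.0016,0],"grip":1},{"linear":[0,-0.13,0],"rot":[0,0.0016,0],"grip":1},{"linear":[0,-0.21,-0.01],"rot":[0,0.0016,0],"grip":1},{"linear":[0,-0.28,-0.03],"rot":[0,0.0016,0],"grip":1},{"linear":[0,-0.33,-0.05],"rot":[0,0.0016,0],"grip":1},{"linear":[-0.0014,-0.349,-0.0645],"rot":[0,0.0016,0],"grip":1},{"linear":[-0.0014,-0.349,-0.0645],"rot":[0,0.0016,0],"grip":1},{"linear":[-0.0014,-0.349,-0.0645],"rot":[0,0.0016,0],"grip":1},{"linear":[-0.0014,-0.349,-0.0645],"rot":[0,0.0016,0],"grip":1}]}}

```text
time: 26.15
ee_pos: [0.5456, -0.2918, 0.3036]
eef_rot: [0.499, 0.501, -0.5, 0.5]
ft_force: [-0.3, -0.0, -0.4]
width: 0.0434
```

```bash
cat > chk.py <<'E'
from g import *
of=np.array([-.006,0,-.0357])
Rs=sc_aim(-np.pi/2);delta(LAB+[0,0,.1825]+Rs.apply(of),Rs*rel)
s=r.read_state();Rx=Ro.from_quat(s['eef_rot'])*rel.inv();m=s['ee_pos']-Rx.apply(of);print('pred window',m+Rx.apply([0,0,.0825]),Rx.apply([0,0,1]))
S=cam('scene');D=cam('side')
for t in('scanner_window','scanner_head','scanner_mid','label'):
  for n,p in(('S',S),('D',D)):
    print(t,n,[(np.round(k['location'],1).tolist(),round(k['p'],2)) for k in r.spot_point(t,p)][:3])
for n,p in(('S',S),('D',D)):print(n,'pred px window,head,mid',proj(p,m+Rx.apply([0,0,.0825])),proj(p,m+Rx.apply([0,0,.0505])),proj(p,m))
E
python3 chk.py
```

```text
t 26.15 linear [-0.0004 -0.0007  0.002 ] rot [ 0.0002 -0.0005 -0.0008] deg 0.2 w 0.043434050629053644 q [-0.0677  0.479  -0.1107  1.8968  1.488   1.7209 -0.8112]
pred window [ 0.5454 -0.2979  0.1854] [-0.0016 -0.0005 -1.    ]
scanner_window S [([215.4, 208.4], 0.85), ([224.8, 236.3], 0.55)]
scanner_window D [([355.7, 149.1], 0.46)]
scanner_head S [([217.5, 195.6], 0.67)]
scanner_head D [([356.2, 142.9], 0.43)]
scanner_mid S [([211.5, 176.3], 0.84), ([286.9, 361.5], 0.38)]
scanner_mid D [([169.6, 308.4], 0.73)]
label S [([233.7, 149.3], 0.6), ([225.3, 237.4], 0.59)]
label D [([356.5, 178.2], 0.6)]
S pred px window,head,mid [217.3511 206.1652] [215.1341 195.5811] [211.4435 177.9619]
D pred px window,head,mid [356.4229 149.3107] [356.7397 138.0545] [357.2602 119.5648]
```

On aim: 10 cm above the label, vertical within 0.2°, agreeing with both cameras. Holding for 3 s.

>>> {"name": "apply_moves", "arguments": {"commands": [{"linear":[0,0,0],"rot":[0,0,0],"grip":1},{"linear":[0,0,0],"rot":[0,0,0],"grip":1},{"linear":[0,0,0],"rot":[0,0,0],"grip":1},{"linear":[0,0,0],"rot":[0,0,0],"grip":1},{"linear":[0,0,0],"rot":[0,0,0],"grip":1},{"linear":[0,0,0],"rot":[0,0,0],"grip":1},{"linear":[0,0,0],"rot":[0,0,0],"grip":1},{"linear":[0,0,0],"rot":[0,0,0],"grip":1},{"linear":[0,0,0],"rot":[0,0,0],"grip":1},{"linear":[0,0,0],"rot":[0,0,0],"grip":1},{"linear":[0,0,0],"rot":[0,0,0],"grip":1},{"linear":[0,0,0],"rot":[0,0,0],"grip":1},{"linear":[0,0,0],"rot":[0,0,0],"grip":1},{"linear":[0,0,0],"rot":[0,0,0],"grip":1},{"linear":[0,0,0],"rot":[0,0,0],"grip":1},{"linear":[0,0,0],"rot":[0,0,0],"grip":1},{"linear":[0,0,0],"rot":[0,0,0],"grip":1},{"linear":[0,0,0],"rot":[0,0,0],"grip":1},{"linear":[0,0,0],"rot":[0,0,0],"grip":1},{"linear":[0,0,0],"rot":[0,0,0],"grip":1}]}}

```text
time: 28.65
ee_pos: [0.545, -0.2929, 0.3035]
eef_rot: [0.499, 0.501, -0.5, 0.5]
ft_force: [-0.5, -0.1, -1.6]
width: 0.0439
```

>>> {"name": "apply_moves", "arguments": {"commands": [{"linear":[0,0,0],"rot":[0,0,0],"grip":1},{"linear":[0,0,0],"rot":[0,0,0],"grip":1},{"linear":[0,0,0],"rot":[0,0,0],"grip":1},{"linear":[0,0,0],"rot":[0,0,0],"grip":1},{"linear":[0,0,0],"rot":[0,0,0],"grip":1},{"linear":[0,0,0],"rot":[0,0,0],"grip":1},{"linear":[0,0,0],"rot":[0,0,0],"grip":1},{"linear":[0,0,0],"rot":[0,0,0],"grip":1}]}}

```text
time: 29.45
ee_pos: [0.545, -0.2929, 0.3035]
eef_rot: [0.499, 0.501, -0.501, 0.5]
ft_force: [0.1, 0.0, -1.3]
width: 0.0435
```

>>> {"name": "apply_moves", "arguments": {"commands": [{"linear":[0,0.03,0.04],"rot":[0,0,0],"grip":1},{"linear":[0,0.1,0.08],"rot":[0,0,0],"grip":1},{"linear":[0,0.18,0.1],"rot":[0,0,0],"grip":1},{"linear":[0,0.26,0.1],"rot":[0.02,0,0],"grip":1},{"linear":[-0.02,0.35,0.1],"rot":[0.06,0,0],"grip":1},{"linear":[-0.04,0.43,0.1],"rot":[0.1,0,0],"grip":1},{"linear":[-0.06,0.51,0.1],"rot":[0.14,0,0],"grip":1},{"linear":[-0.08,0.59,0.08],"rot":[0.18,0,0],"grip":1},{"linear":[-0.1,0.67,0.04],"rot":[0.22,0,0],"grip":1},{"linear":[-0.12,0.75,0],"rot":[0.26,0,0],"grip":1},{"linear":[-0.14,0.83,-0.05],"rot":[0.3,0,0],"grip":1},{"linear":[-0.148,0.9,-0.1],"rot":[0.34,0,0],"grip":1},{"linear":[-0.148,0.97,-0.15],"rot":[0.38,0,0],"grip":1},{"linear":[-0.148,1.0,-0.22],"rot":[0.42,0,0],"grip":1},{"linear":[-0.148,1.0,-0.3],"rot":[0.46,0,0],"grip":1},{"linear":[-0.148,1.0,-0.4],"rot":[0.5,0,0],"grip":1},{"linear":[-0.148,1.0,-0.5],"rot":[0.5,0,0],"grip":1},{"linear":[-0.148,1.0,-0.6],"rot":[0.5,0,0],"grip":1},{"linear":[-0.148,1.0,-0.6],"rot":[0.5,0,0],"grip":1},{"linear":[-0.148,1.0,-0.6],"rot":[0.5,0,0],"grip":1}]}}

```text
time: 31.45
ee_pos: [0.5007, 0.0076, 0.1247]
eef_rot: [0.706, 0.708, -0.0, 0.001]
ft_force: [0.2, 0.2, -0.9]
width: 0.0438
```

Run:
```python
from g import *
s=r.read_state();delta(np.array([s['ee_pos'][0],s['ee_pos'][1],.023]),RH);print(s['ee_pos'],s['ft_force'])
```

```text
t 31.45 linear [ 0.     0.    -0.339] rot [ 0.0004  0.0003 -0.0012] deg 0.2 w 0.043813375359483056 q [ 0.1412  0.1758 -0.2699  1.9118  0.0549  1.0601 -0.1479]
[0.5007 0.0076 0.1247] [ 0.2157  0.2096 -0.8782]
```

>>> {"name": "apply_moves", "arguments": {"commands": [{"linear":[0,0,-0.08],"rot":[0,0,0],"grip":1},{"linear":[0,0,-0.17],"rot":[0,0,0],"grip":1},{"linear":[0,0,-0.25],"rot":[0,0,0],"grip":1},{"linear":[0,0,-0.3],"rot":[0,0,0],"grip":1},{"linear":[0,0,-0.32],"rot":[0,0,0],"grip":1},{"linear":[0,0,-0.331],"rot":[0,0,0],"grip":1},{"linear":[0,0,-0.335],"rot":[0,0,0],"grip":1},{"linear":[0,0,-0.335],"rot":[0,0,0],"grip":1}]}}

```text
time: 32.25
ee_pos: [0.5014, 0.0072, 0.0241]
eef_rot: [0.706, 0.708, 0.001, 0.001]
ft_force: [0.7, -0.2, -0.5]
width: 0.0438
```

>>> {"name": "apply_moves", "arguments": {"commands": [{"linear":[0,0,-0.002],"rot":[0,0,0],"grip":1},{"linear":[0,0,-0.002],"rot":[0,0,0],"grip":1}]}}

```text
time: 32.45
ee_pos: [0.501, 0.0071, 0.023]
eef_rot: [0.706, 0.708, 0.0, 0.001]
ft_force: [-0.4, 0.1, 1.1]
width: 0.044
```

>>> {"name": "apply_moves", "arguments": {"commands": [{"linear":[0,0,-0.002],"rot":[0,0,0],"grip":1},{"linear":[0,0,-0.002],"rot":[0,0,0],"grip":1}]}}

```text
time: 32.65
ee_pos: [0.5011, 0.0071, 0.023]
eef_rot: [0.706, 0.708, 0.0, 0.001]
ft_force: [-3.6, -0.2, 9.8]
width: 0.0436
```

In contact at the expected height. I ease off slightly, open, and rise straight up.

>>> {"name": "apply_moves", "arguments": {"commands": [{"linear":[0,0,0.002],"rot":[0,0,0],"grip":1},{"linear":[0,0,0.002],"rot":[0,0,0],"grip":1},{"linear":[0,0,0.002],"rot":[0,0,0],"grip":-1},{"linear":[0,0,0.002],"rot":[0,0,0],"grip":-1},{"linear":[0,0,0.002],"rot":[0,0,0],"grip":-1},{"linear":[0,0,0.002],"rot":[0,0,0],"grip":-1},{"linear":[0,0,0.002],"rot":[0,0,0],"grip":-1},{"linear":[0,0,0.002],"rot":[0,0,0],"grip":-1},{"linear":[0,0,0.06],"rot":[0,0,0],"grip":-1},{"linear":[0,0,0.15],"rot":[0,0,0],"grip":-1},{"linear":[0,0,0.3],"rot":[0,0,0],"grip":-1},{"linear":[0,0,0.45],"rot":[0,0,0],"grip":-1},{"linear":[0,0,0.6],"rot":[0,0,0],"grip":-1},{"linear":[0,0,0.6],"rot":[0,0,0],"grip":-1},{"linear":[0,0,0.6],"rot":[0,0,0],"grip":-1}]}}

```text
time: 34.15
ee_pos: [0.5011, 0.0071, 0.2027]
eef_rot: [0.706, 0.708, 0.001, 0.002]
ft_force: [-0.9, -0.1, -0.3]
width: 0.0867
```

Run:
```python
from g import *
s=r.read_state();print(s['time'],s['ee_pos'],s['width'])
S=cam('scene','fS.png');D=cam('side','fD.png')
a0=cv2.imread('pics/scene0.png');b0=cv2.imread('pics/side0.png')
for t,z in(('scanner_window',.017),('scanner_mid',.017),('scanner_handle',.015),('carton',0),('label',.086),('teabox',0),('cups',0),('organiser',0)):
    for n,p in(('S',S),('D',D)):
        print(t,n,[(np.round(k['location']).tolist(),np.round(onz(p,k['location'],z)[:2],3).tolist()) for k in r.spot_point(t,p)[:3]])
cv2.imwrite('pics/fin.png',np.vstack([cv2.resize(cv2.imread('pics/'+f),(400,300)) for f in('fS.png','fD.png')]))
```

```text
34.15 [0.5011 0.0071 0.2027] 0.08672744452112105
scanner_window S [([391.0, 290.0], [0.5, 0.125])]
scanner_window D [([274.0, 314.0], [0.504, 0.133])]
scanner_mid S [([357.0, 280.0], [0.501, 0.038])]
scanner_mid D [([297.0, 291.0], [0.499, 0.051]), ([195.0, 348.0], [0.589, 0.292])]
scanner_handle S [([347.0, 280.0], [0.506, 0.015])]
scanner_handle D [([306.0, 276.0], [0.508, 0.0]), ([297.0, 291.0], [0.499, 0.049])]
carton S [([289.0, 210.0], [0.309, -0.235]), ([229.0, 249.0], [0.509, -0.316]), ([234.0, 180.0], [0.246, -0.449])]
carton D [([482.0, 212.0], [0.246, -0.458]), ([366.0, 209.0], [0.518, -0.31])]
label S [([224.0, 238.0], [0.55, -0.294]), ([230.0, 147.0], [0.202, -0.475]), ([285.0, 188.0], [0.318, -0.236])]
label D [([355.0, 181.0], [0.55, -0.303]), ([442.0, 229.0], [0.28, -0.236]), ([500.0, 191.0], [0.212, -0.449])]
teabox S [([409.0, 382.0], [0.709, 0.225])]
teabox D [([169.0, 310.0], [0.721, 0.233])]
cups S [([285.0, 360.0], [0.758, -0.037])]
cups D [([230.0, 238.0], [0.76, -0.029])]
organiser S [([204.0, 325.0], [0.744, -0.251]), ([224.0, 239.0], [0.482, -0.35])]
organiser D [([280.0, 192.0], [0.762, -0.257])]
```

View pics/fin.png

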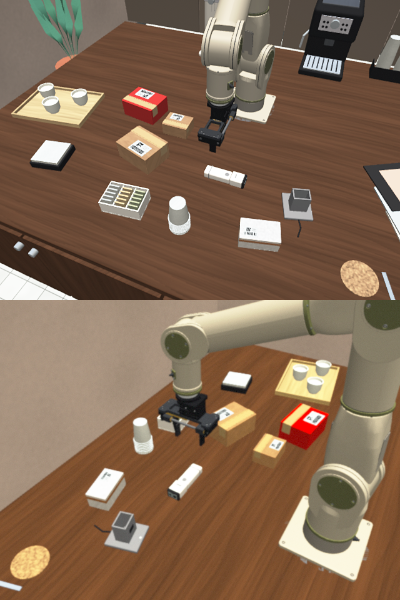

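The scanner lies flat on its back on the counter and is let go. The gripper is clear above it, and the carton and bystanders are where they were.

```bash
python3 -c "
from bench import r
print(r.close_job())"
```

```text
the job is handed in; nothing more can be done
None
```

The job is done and handed in at about 34 s of the 72 s allowed; `close_job` gave no verdict.

- **First lay-down:** I gripped the scanner by the head, lifted it 100 mm out of the dock, laid it on its back with the nose towards +y, and let go.
- **Scan:** I took it up again by the handle and held it nose-down over the middle of the large brown carton's label for about 3.3 s. By the arm's readings the window was about 10 cm above the label, within about 1.5 mm of its estimated centre and 0.2° of vertical. The cameras' scanner points mostly fell within 5 px of that, but the side camera placed the scanner's midpoint on something else, and that reading was ignored.
- **Second lay-down:** I lowered it until it touched (about 10 N), eased off, let go and rose clear.

The last pictures show the scanner lying flat and free, and the gripper open about 18 cm above it. The carton, label, tea box, cups and organiser read within about 1 cm of their starting positions, which is the spread of the detections themselves.

Two things did not go as planned. The first approach to the dock lagged and drifted about 11 mm sideways, so I re-centred before gripping. At the first lay-down the scanner touched the counter about 4 mm lower than I had worked out, which I found in 1 mm steps.

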